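# Refit a lift-off filter door and lock it with its click-stop cap

### The arm

A 7-joint arm with a two-finger parallel gripper is mounted at the origin on the work surface; the furniture and walls round the work are solid. World frame = base frame: x ahead of the robot, y to its left, z up, the work surface at z = 0. Lengths are in m, angles in rad, forces in N, time in s.
With the tool pointing down it reaches from about 0.4 to 0.925 m from the base axis. Payload 4.1 kg.
Tool frame: the origin (TCP) lies midway between the tips of the shut fingers; the grasp point (between the pads) lies manip.grasp_offset behind it (manip.grasp_offset is the distance from the TCP to the grasp point, in m); y points along the fingers, x is the direction in which the jaws open and shut, and the axes are right-handed (so a half turn about y gives the same grasp; the last joint's range is limited). The gripper opens to 85 mm and grips with 20 to 120 N. Pads are 22 mm wide; open, the fingers measure 114 mm over their backs; the gripper's body (76 mm by 85 mm) begins 54 mm behind the grasp point. The pads swing forward as they close: fully open they stand 13 mm farther back than shut.
Start: joints at [1.019, 0.398, 0.045, 1.537, -0.019, 1.207, -0.051], TCP at [0.284, -0.585, 0.231] pointing down, gripper open.
Joint ranges: [-2.82, 2.82], [-0.49, 2.23], [-1.37, 1.46], [0, 2.46], [-1.36, 4.5], [0.23, 2], [-2.94, 2.94]. Speed limits (rad/s): [2.57, 2.57, 3.14, 3.14, 3.14, 3.14, 3.14].

### API

Orientations are given as a rotation vector (axis times angle).
In Python, from plant import manip, grab_frame, models gives the robot as it stands.
- The arm moves only by the tool play_rows, never from a script. Its argument "moves" is a list of rows, each a list of 2 entries, a list of its own where there are three numbers: the shift along the tool's x, y, z in m, then the turn, a rotation vector about the tool's x, y, z in rad. In form: [[[dx, dy, dz], [rx, ry, rz]], ...]. A call has 1 to 5 rows; each row is the pose to reach, as a shift and turn from the pose commanded when the call began, along the tool's axes at that moment; what a row does not reach only later rows make up. A row lasts 1/12 s, in which the tool goes at most 41.7 mm and 7.16 degrees, less where a joint would pass 70% of its speed; a pose out of reach is approached as far as the arm can. A call with a gripper value outside its range is refused whole. "hand" is the finger opening in m, from 0 to 0.0854, set as the call begins (left out, the last holds). The fingers move at their own pace and stop on an object; "grip_force" is the grip in N (left out, the last holds). Time passes only in rows, so rows that repeat a pose let the fingers close. It gives the time, the measured TCP pose, the force and the opening at its end, in the units of the state.
- manip.state(): the state, without advancing time (a new reading comes with each control period).
- grab_frame(name): name is "scene" or "top"; returns a dict with "frame" (480x640x3 uint8, red, green, blue), "depth" (480x640 float32, m along the optical axis (not along the pixel's ray), 0 where there is no reading), "fovy" (degrees; the focal length in pixels is half the picture's height over the tangent of half this angle, whatever the lens; pixels are square), "cx", "cy" (the principal point, pixels), "rvec" (rotation vector, rad) and "tvec" (3), from world to camera coordinates, as OpenCV has them. Camera axes: x right, y down, z forward; pixel columns grow to the right and rows downward; lengths in m; the calibration is good to about 2 mm. A picture is of the moment at which its call begins.
- manip.job_done(): hands the job in, once; it reports no verdict.
Trained networks look in the newest picture that a camera, given by its name, has taken for a name from the list of things; names that differ only in an ending like _2 or _b are one class to them, and where a whole thing is asked for, a point or a joint stands for the part that bears it (a point fixed in the world has none). Each returns a list of dicts, best first, with "confidence" (0 to 1); they miss things now and then, are a little off and sometimes report something else, mostly with a low value. They report only what shows in the picture. A call takes as long as a camera call. They do not tell look-alikes from the thing itself.
- models.spot_in(camera, query): "rect" ([left, top, right, bottom] in pixels, round what is visible of it).
The state is a dict: "t": time; "joint_pos": joint angles; "qd": joint speeds; "joint_torque": joint torques, N m; "ee_pos": TCP position; "eef_rot": TCP orientation; "contact_force": force on the tool from outside, world axes, zero at the start; "ft_torque": the same for the moment, N m; "width": finger opening in m.
Only numpy, scipy, OpenCV 4.12 (cv2) and the standard library are available. Lean on these libraries where they do the work, as an engineer would, in place of code of your own. Each camera call takes 0.05 s, during which the arm holds its last target.

### The job

Hang the blue lift-off door back on the two upright hinge pins of the grey filter housing so that it sits fully down and closed. Then turn the housing's black cap clockwise by its orange wing until its yellow latch arm lies fully across the door and the cap's ratchet clicks: give it one to three clicks, no more than four, and let go. Leave the other things on the bench where they are.

Things in the scene. Friction and masses are not known exactly. Their poses are not given: they have to be found in the camera images.
- housing: Grey sheet-metal filter housing, fixed to the bench, 120 deep x 200 wide x 134 high, with an open front and a hose stub (24 high) on its roof. Origin: on the bench, in the plane of its front frame, mid-width; +x points into the housing (the open front looks to -x), +y to the hinge side, z up. A 12 mm thick base plate reaches 45 mm in front of the front frame. Hung and closed, the door stands with its origin at (-8, 0, 14) mm in this frame and its axes parallel to these.
- pintle_low (a point): Lower hinge pin: centre of the shoulder on which the lower socket rests, at (-8, 82, 25) mm of the housing. The pin is 8 mm thick, stands 20 mm above this shoulder and its last 8 mm taper to 2.4 mm.
- pintle_high (a point): Upper hinge pin: the same pin, 73 mm above the lower one on the same upright axis. Its bracket (20 x 18 mm, 8 mm thick) lies below this shoulder, so the lower socket cannot come down past it: bring the door in from the front (from -x of the housing) with its sockets 22 to 40 mm above the shoulders, then lower it straight down.
- door: Blue steel door panel with louvres, loose, 12 thick (x) x 140 wide (y) x 118 high (z), 0.25 kg (varies). Starts upright in the slot of the wooden stand. Origin: centre of the panel's bottom edge; -x is the outside (louvres), +y the hinge side, z up. A black grip tab, 10 thick (x) x 28 wide (y), stands on mid-width from the panel's top edge, z = 118, up to z = 170 mm. Centre of mass within 8 mm of mid-width.
- tab (a point): Middle of the door's grip tab where it is best gripped (across its 10 mm thickness, x), 148 mm above the door's origin; axes as the door's.
- socket_low (a point): Centre of the lower end of the door's lower hinge socket, at (0, 82, 11) mm of the door. Each socket is a tube 18 mm outside, 10.5 mm bore, 16 mm high, open at both ends.
- socket_high (a point): Centre of the lower end of the door's upper hinge socket, at (0, 82, 84) mm of the door.
- stand: Wooden stand fixed to the bench, 75 (x) x 100 (y) mm, two rails to 40 mm high with a 17 mm slot between them along y; the slot's floor is 10 mm above the bench. Origin: centre of its underside.
- cap_grip (a point): On the upright axis of the cap, 179 mm above the bench, at (-21.5, -102) mm of the housing. The cap is a black disc, 50 mm diameter, its top 156 mm above the bench; on it stands the orange wing: a bar 14 thick (x of this point) x 46 long (y of this point), up to 187 mm above the bench. A white line at the -y end of its top points, before any click, the same way as the yellow arm.
- dog_tip (a point): End of the yellow latch arm, 59 mm from the cap's axis, 119 mm above the bench; the arm is 12 wide, 16 high and sweeps in front of the door. The cap's disc above it clears the side of a door that is brought in squarely by 7 mm.
- latch_dog (a joint): Angle of the yellow latch arm about the cap's upright axis, rad, growing clockwise seen from above: 0 points to the housing's -y, 1.57 straight out to the front (-x), 3.14 to +y: fully across the door, against its stop (full home within 0.08). Starts between 1.0 and 1.8. The cap drives it through its torque limiter; it turns with about 0.04 N m and stays where it is left.
- latch_cap (a joint): Slip of the cap on the arm, rad, clockwise positive, 0 at the start. The cap carries the arm along until the arm stops at 3.14, then its ratchet slips at about 0.15 to 0.25 N m: one click each 0.52 rad (30 degrees), 12 clicks a turn. It stays where it is left. One click reads above 0.35; over 2.3 is more than four.
- offcut_4: Bystander: flat dark reddish-brown timber offcut, 66 x 90 x 20; origin centre of underside.
- offcut_2: Bystander: orange-brown timber offcut, 60 x 110 x 32; origin centre of underside.
- dowel_can: Bystander: grey tin can of dowels, 73 dia. x 123 high; origin centre of underside.
Mind the look-alikes: they are no part of the job. There is more than one size of the door; the one meant has the size given above.

How it is judged:
On the way, in this order (a step that is already met when the one before it is completed fails the run):
1. the door hangs on both hinge pins, fully down (distance between socket_low and pintle_low below 0.005 m and distance between socket_high and pintle_high below 0.005 m), for 0.2 s.
2. with the door hung and closed, the latch arm is fully across it and the cap has clicked at least once (all of step 1 and angle between the x axis of door and the x axis of housing, either way round below 0.08 rad and x of door in the frame of housing below 0.002 m and value of joint latch_dog above 3.06 rad and value of joint latch_cap between 0.35 and 2.3 rad), for 0.2 s.
At the end, for the whole second after the job is handed in: Both door sockets rest on their pins (each within 5 mm of its shoulder), the door is closed (within 0.08 rad of the front) and at rest, the latch arm is fully across it (latch_dog over 3.06) and the cap has slipped one to four clicks (latch_cap between 0.35 and 2.3) (all of step 2 and linear speed of door below 0.02 m/s); the robot touches nothing.
It fails at once if the cap is turned past four clicks (latch_cap over 2.3) (value of joint latch_cap above 2.3 rad).
It fails at once if the dark offcut is moved more than 30 mm (distance of offcut_4 from where it was at the start of the episode above 0.03 m).
It fails at once if the orange offcut is moved more than 30 mm (distance of offcut_2 from where it was at the start of the episode above 0.03 m).
It fails at once if the can of dowels is moved more than 30 mm (distance of dowel_can from where it was at the start of the episode above 0.03 m).
It also fails if it takes over 69 s, if anything falls off the work surface, if the arm or the gripper's body presses on something with over 40 N, if the wrist force passes 120 N, or if a joint passes its speed limit or range.

## Working session

There is one attempt and no reset: what is moved stays moved. The work goes in short steps, Python scripts to look and compute and a tool call to move; the robot and the scene stay as the last step left them, time stands still between calls to the robot, and variables do not carry over. Pictures are saved under pics/ and viewed, and the job is handed in when it is done.

Besides the shell and the picture viewer there is one more tool, called after "Call:" as name(argument=value, ...) on one line, values as JSON. play_rows: Moves the arm, as the interface text tells. Its arguments: {"type":"object","properties":{"moves":{"type":"array"},"hand":{"type":"number"},"grip_force":{"type":"number"}},"required":["moves"]}

```bash
ls; mkdir -p pics
cat > h.py <<'E'
import numpy as np, cv2
from plant import manip, grab_frame, models
from scipy.spatial.transform import Rotation as R
def K(f):
    F=240/np.tan(np.radians(f["fovy"])/2); return np.array([[F,0,f["cx"]],[0,F,f["cy"]],[0,0,1]])
def save(f,n,crop=None,s=1):
    im=f["frame"][:,:,::-1]
    if crop: l,t,r,b=crop; im=im[t:b,l:r]
    if s!=1: im=cv2.resize(im,None,fx=s,fy=s,interpolation=cv2.INTER_CUBIC)
    cv2.imwrite("pics/"+n,im)
def cloud(f):
    k=K(f); v,u=np.mgrid[:480,:640]; d=f["depth"]
    pc=np.stack([(u-k[0,2])/k[0,0]*d,(v-k[1,2])/k[1,1]*d,d],-1)
    Rm=R.from_rotvec(f["rvec"]).as_matrix(); w=(pc-np.array(f["tvec"]))@Rm
    w[d==0]=np.nan; return w
def proj(f,P):
    p,_=cv2.projectPoints(np.atleast_2d(np.array(P,float)),np.array(f["rvec"],float),np.array(f["tvec"],float),K(f),None); return p[:,0]
E
python3 - <<'E'
from h import *
import pickle
for c in ("scene","top"):
    f=grab_frame(c); save(f,c+"0.png"); pickle.dump(f,open(c+"0.pkl","wb"))
    print(c,f["fovy"],f["cx"],f["cy"],f["rvec"],f["tvec"])
    for q in ["housing","door","tab","stand","cap_grip","dog_tip","offcut_4","offcut_2","dowel_can","pintle_low"]:
        for r in models.spot_in(c,q)[:4]: print(q,np.round(r["rect"]),round(r["confidence"],2))
print(manip.state(), manip.grasp_offset)
E
```

```text
pics
scene 49.49472622767921 320.7614369934287 243.8545413449361 [ 0.71890031 -2.25963387  1.46830215] [0.32208144 0.26981002 0.81566617]
housing [266. 203. 383. 300.] 0.58
door [410. 276. 476. 309.] 0.92
door [242. 271. 283. 384.] 0.81
tab [239. 270. 287. 381.] 0.74
tab [412. 277. 476. 306.] 0.7
stand [236. 330. 297. 386.] 0.8
cap_grip [358. 197. 381. 226.] 0.94
dog_tip [360. 202. 388. 239.] 0.59
offcut_4 [340. 300. 382. 334.] 0.76
offcut_4 [218. 280. 259. 325.] 0.59
offcut_4 [243. 269. 285. 381.] 0.58
offcut_2 [340. 300. 382. 334.] 0.76
offcut_2 [218. 280. 259. 325.] 0.59
offcut_2 [243. 269. 285. 381.] 0.58
dowel_can [178. 270. 220. 337.] 0.79
pintle_low [267. 200. 389. 302.] 0.56
top 44.6717145380479 327.74633599441836 234.82280673343791 [ 2.18502707 -2.15204985  0.09707213] [-0.07927958  0.4776278   1.38570013]
housing [333. 151. 450. 267.] 0.69
door [206. 239. 276. 266.] 0.95
door [392. 293. 452. 354.] 0.83
tab [390. 296. 455. 354.] 0.68
tab [204. 238. 276. 267.] 0.63
stand [221. 236. 267. 274.] 0.63
cap_grip [415. 228. 437. 253.] 0.77
cap_grip [320. 267. 361. 299.] 0.53
dog_tip
[... 292 characters left out ...]
[336. 151. 448. 266.] 0.6
{'t': 1.1, 'joint_pos': array([ 1.01901193,  0.39841339,  0.04506717,  1.53658805, -0.01871256,
        1.20691278, -0.05071381]), 'qd': array([-0.00022423, -0.00032419,  0.00046032, -0.00127519,  0.00013707,
        0.00029858,  0.00017989]), 'joint_torque': array([ 1.91132999e-04, -4.75020361e+01,  1.36252217e+00, -2.54522431e+01,
        1.14959286e-02,  1.02736562e-03,  5.62955890e-06]), 'ee_pos': array([ 0.28442033, -0.5845081 ,  0.23134271]), 'eef_rot': array([-1.39009152,  0.86941475, -0.86956456]), 'contact_force': array([ 0.29275764, -0.10099797,  0.11559469]), 'ft_torque': array([-0.00721439, -0.00746434, -0.046926  ]), 'width': 0.08555184460397146} 0.0187
```

View pics/scene0.png

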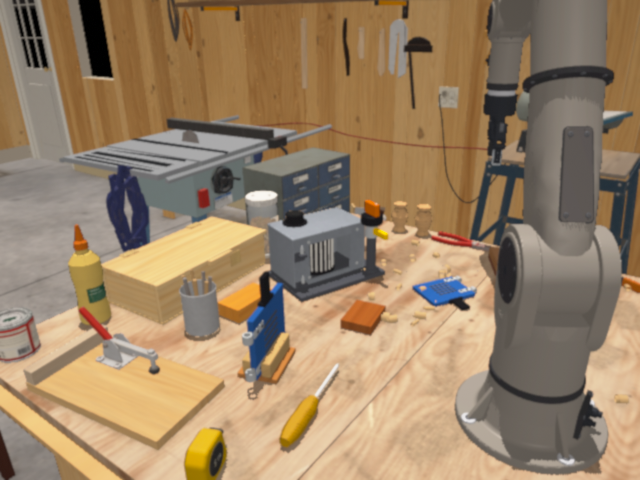

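View pics/top0.png

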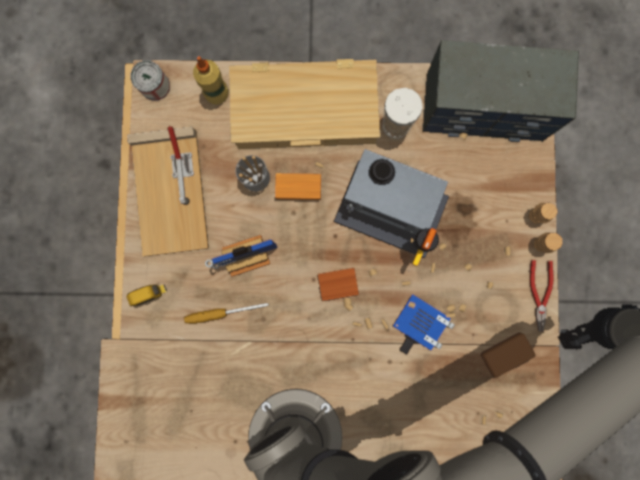

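Run:
```python
from h import *
import pickle
S=pickle.load(open("scene0.pkl","rb"));T=pickle.load(open("top0.pkl","rb"))
save(S,"s_door.png",(200,250,400,400),4); save(S,"s_hous.png",(255,190,405,305),5)
save(T,"t_door.png",(190,220,290,290),8); save(T,"t_hous.png",(325,140,465,280),5)
cs,ct=cloud(S),cloud(T)
for n,c,(l,t,r,b) in [("Tdoor",ct,(206,239,276,266)),("Thous",ct,(333,151,450,267)),("Tflat",ct,(392,293,452,354)),("Tcap",ct,(413,228,440,266)),("Sdoor",cs,(242,271,283,384)),("Shous",cs,(266,203,383,300)),("Toff",ct,(317,269,357,299)),("Toff2",ct,(272,169,318,199)),("Tcan",ct,(234,153,268,190))]:
    p=c[t:b,l:r].reshape(-1,3); p=p[~np.isnan(p[:,0])]
    q=p[p[:,2]>0.015]
    print(n,len(p),len(q),q.min(0).round(3),q.max(0).round(3),np.median(q,0).round(3), np.percentile(p[:,2],[1,5,50,95,99]).round(3))
```

```text
Tdoor 1885 1166 [0.398 0.051 0.015] [0.466 0.223 0.185] [0.425 0.117 0.073] [-0.005 -0.003  0.038  0.139  0.18 ]
Thous 13514 6264 [ 0.405 -0.361  0.015] [ 0.662 -0.087  0.192] [ 0.556 -0.23   0.134] [-0.005 -0.003  0.013  0.154  0.181]
Tflat 3648 235 [ 0.205 -0.369  0.015] [ 0.326 -0.243  0.026] [ 0.274 -0.314  0.016] [-0.006 -0.003  0.007  0.016  0.019]
Tcap 1024 637 [ 0.405 -0.341  0.016] [ 0.491 -0.263  0.192] [ 0.455 -0.281  0.155] [-0.005 -0.002  0.127  0.187  0.189]
Sdoor 4615 3586 [ 0.384 -0.142  0.015] [0.702 0.208 0.181] [0.418 0.133 0.063] [-0.002 -0.001  0.04   0.143  0.177]
Shous 11308 7930 [ 0.38  -0.601  0.015] [0.809 0.125 0.187] [ 0.545 -0.211  0.102] [-0.539 -0.001  0.063  0.148  0.17 ]
Toff 1196 968 [ 0.327 -0.142  0.015] [ 0.398 -0.048  0.03 ] [ 0.362 -0.097  0.02 ] [-0.005 -0.001  0.019  0.024  0.026]
Toff2 1373 1100 [ 0.566 -0.045  0.016] [0.628 0.059 0.043] [0.596 0.007 0.032] [-0.005 -0.002  0.031  0.037  0.039]
Tcan 1251 725 [0.585 0.073 0.015] [0.657 0.145 0.126] [0.623 0.11  0.073] [-0.006 -0.003  0.035  0.113  0.122]
```

```bash
sleep 1
```

```text
(no output)
```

View pics/s_door.png

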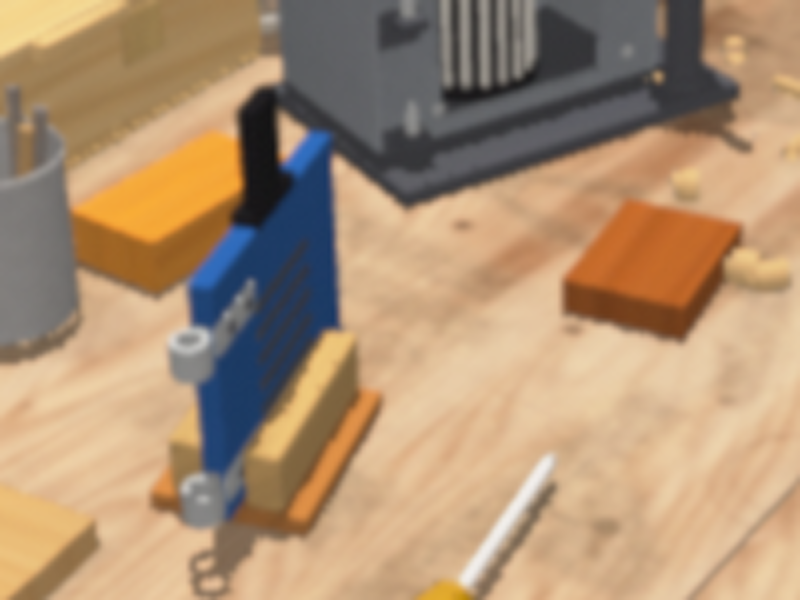

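View pics/s_hous.png

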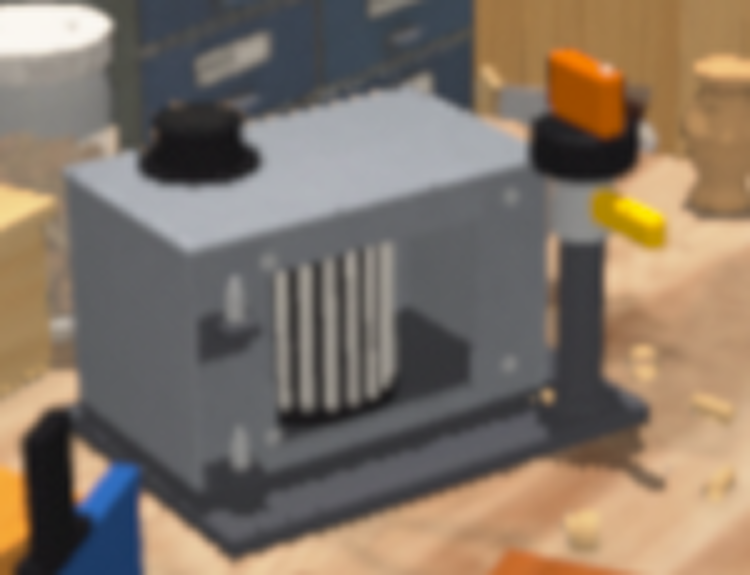

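View pics/t_door.png

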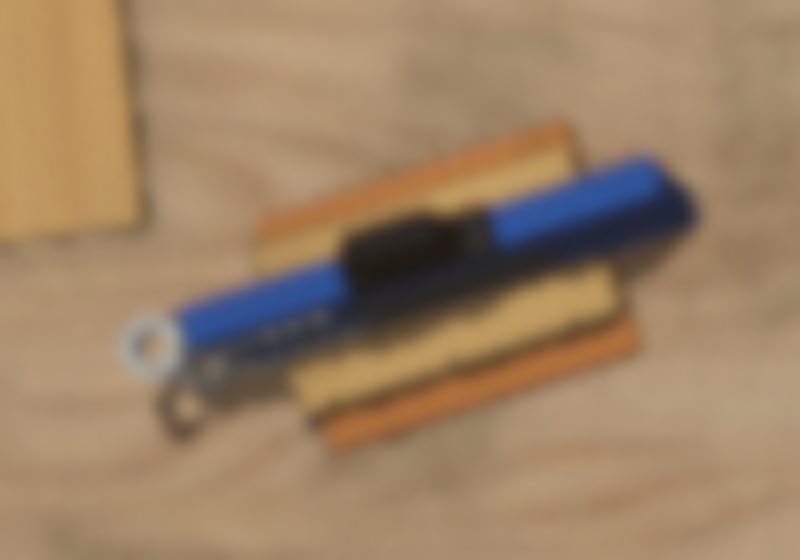

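View pics/t_hous.png

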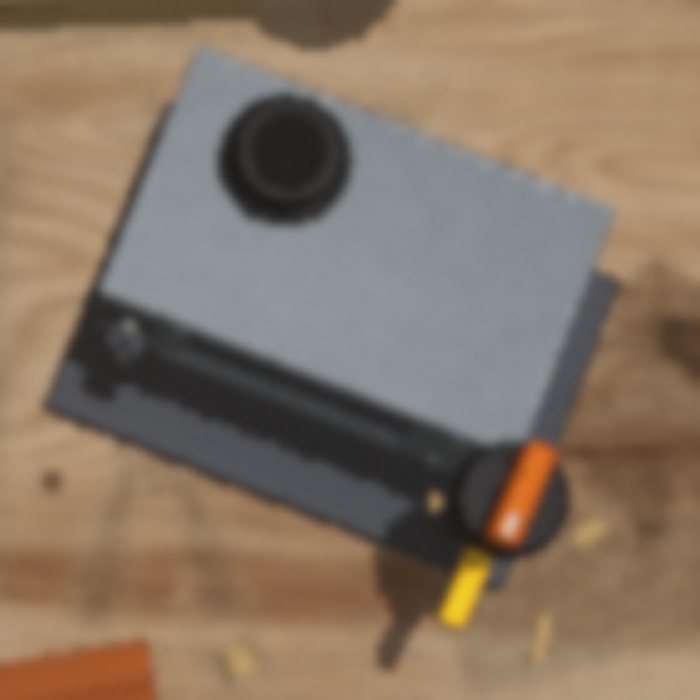

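```bash
cat >> h.py <<'E'
def unproj(f,uv,z):
    uv=np.atleast_2d(uv).astype(float); k=K(f); Rm=R.from_rotvec(f["rvec"]).as_matrix()
    d=np.c_[(uv-k[:2,2])/k[0,0],np.ones(len(uv))]@Rm; c=-Rm.T@np.array(f["tvec"])
    return c+d*((z-c[2])/d[:,2])[:,None]
def H(x,y,yaw,P): # local->world
    P=np.atleast_2d(P).astype(float); c,s=np.cos(yaw),np.sin(yaw)
    return np.c_[x+c*P[:,0]-s*P[:,1], y+s*P[:,0]+c*P[:,1], P[:,2]]
E
python3 - <<'E'
from h import *
import pickle
from scipy.optimize import least_squares
S=pickle.load(open("scene0.pkl","rb"));T=pickle.load(open("top0.pkl","rb"))
for nm,f in (("T",T),("S",S)):
    c=cloud(f); z=c[...,2]
    m=(np.abs(z-0.134)<0.009)&(c[...,0]>.38)&(c[...,0]<.72)&(c[...,1]>-.4)&(c[...,1]<-.05)
    n,l,st,_=cv2.connectedComponentsWithStats(m.astype(np.uint8)); i=1+np.argmax(st[1:,4]); m=(l==i).astype(np.uint8)
    m=cv2.morphologyEx(m,cv2.MORPH_OPEN,np.ones((3,3)))
    print(nm,st[i],np.median(z[m>0]))
    # 4x upsample contour
    cn=max(cv2.findContours(cv2.resize(m*255,None,fx=4,fy=4,interpolation=cv2.INTER_LINEAR)//128,cv2.RETR_EXTERNAL,cv2.CHAIN_APPROX_NONE)[0],key=len)[:,0]
    P=unproj(f,(cn+.5)/4-.5,0.134)
    r=cv2.minAreaRect((P[:,:2]*1000).astype(np.float32)); print(r)
    def res(p):
        cc,s=np.cos(p[2]),np.sin(p[2]); d=P[:,:2]-p[:2]; a=cc*d[:,0]+s*d[:,1]; b=-s*d[:,0]+cc*d[:,1]
        dx=np.abs(a-.06)-.06; dy=np.abs(b)-.1
        q=np.maximum(dx,dy); return q
    a=np.radians(-20)
    x0=[np.mean(P[:,0])-.06*np.cos(a),np.mean(P[:,1])-.06*np.sin(a),a]
    o=least_squares(res,x0,loss="soft_l1",f_scale=.001); print(nm,o.x,np.degrees(o.x[2]),np.sqrt(np.mean(o.fun**2)),np.median(np.abs(o.fun)))
E
```

```text
T [ 345  149  103   81 4478] 0.1345651246541288
((572.3198852539062, -223.18450927734375), (203.51565551757812, 124.35745239257812), 68.93071746826172)
T [ 0.51567391 -0.20212621 -0.35911176] -20.575588125736324 0.01612023914911079 0.0011590661744636799
S [ 267  207  121   36 1860] 0.1330726747267301
((540.9275512695312, -215.86444091796875), (232.51437377929688, 179.1019744873047), 68.93490600585938)
S [ 0.50215035 -0.18831802 -0.38078767] -21.81752636557435 0.012185112447349253 0.004240059497505819
```

```bash
cat >> h.py <<'E'
def box(x0,x1,y0,y1,z0,z1):
    v=np.array([[x,y,z] for x in (x0,x1) for y in (y0,y1) for z in (z0,z1)])
    e=[(0,1),(2,3),(4,5),(6,7),(0,2),(1,3),(4,6),(5,7),(0,4),(1,5),(2,6),(3,7)]
    return [(v[a],v[b]) for a,b in e]
def circ(c,r,z):
    t=np.linspace(0,2*np.pi,25); q=np.c_[c[0]+r*np.cos(t),c[1]+r*np.sin(t),0*t+z]; return list(zip(q[:-1],q[1:]))
def hmodel():
    L=box(0,.12,-.1,.1,.0,.134)
    L+= [(np.array([-.045,-.1,.012]),np.array([-.045,.1,.012]))]
    for z in (.025,.098): L+=[(np.array([-.008,.082,z]),np.array([-.008,.082,z+.02]))]+circ((-.008,.082),.004,z)
    L+=circ((-.0215,-.102),.025,.156)
    return L
def dmodel():
    L=box(-.006,.006,-.07,.07,0,.118)+box(-.005,.005,-.014,.014,.118,.17)
    for z in (.011,.084): L+=circ((0,.082),.009,z)+circ((0,.082),.009,z+.016)+circ((0,.082),.00525,z+.016)
    return L
def overlay(f,items,n,crop,s,col=(0,255,0)):
    l,t,r,b=crop; im=cv2.resize(f["frame"][t:b,l:r,::-1],None,fx=s,fy=s,interpolation=cv2.INTER_CUBIC)
    for Mw,L in items:
        for a,b2 in L:
            p=proj(f,[Mw(a),Mw(b2)]); q=((p-[l,t]+.5)*s-.5)
            cv2.line(im,*[tuple(int(round(v*16)) for v in w) for w in q],col,1,cv2.LINE_AA,4)
    cv2.imwrite("pics/"+n,im)
def P3(x,y,z,yaw): return lambda a: H(x,y,yaw,a)[0]+[0,0,z]
E
python3 - <<'E'
from h import *
import pickle
S=pickle.load(open("scene0.pkl","rb"));T=pickle.load(open("top0.pkl","rb"))
h=P3(.5157,-.2021,0,np.radians(-21))
overlay(T,[(h,hmodel())],"ot1.png",(325,140,465,280),5)
overlay(S,[(h,hmodel())],"os1.png",(255,190,405,305),5)
E
```

```text
(no output)
```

View pics/ot1.png

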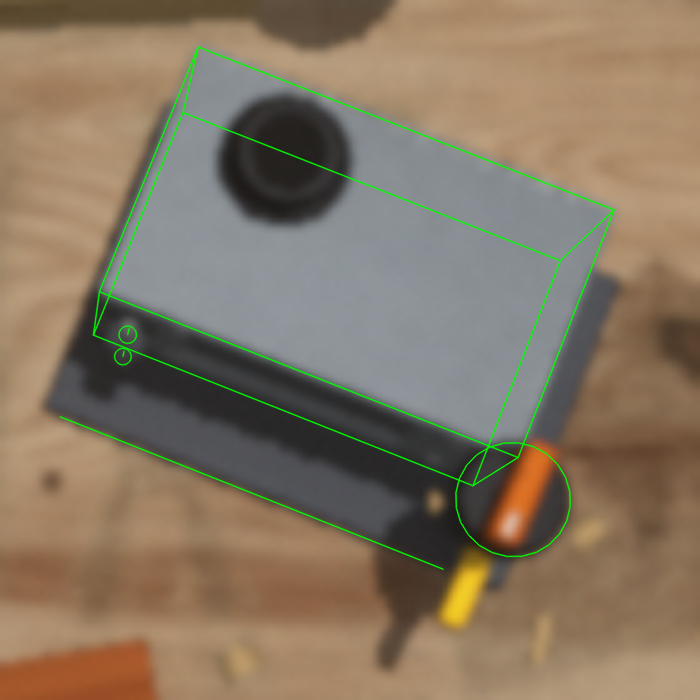

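View pics/os1.png

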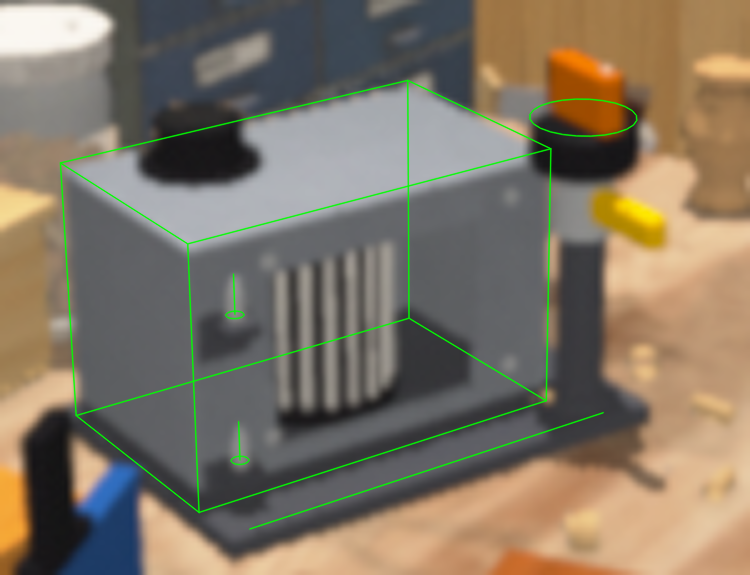

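Run:
```python
from h import *
import pickle
S=pickle.load(open("scene0.pkl","rb"));T=pickle.load(open("top0.pkl","rb"))
for nm,f in (("T",T),("S",S)):
    c=cloud(f); z=c[...,2]; roi=(c[...,0]>.36)&(c[...,0]<.5)&(c[...,1]>.0)&(c[...,1]<.25)
    for a,b in ((.121,.135),(.165,.19)):
        p=c[roi&(z>a)&(z<b)]; 
        if len(p)<5: continue
        r=cv2.minAreaRect((p[:,:2]*1000).astype(np.float32)); m=p.mean(0); u,s,v=np.linalg.svd((p-m)[:,:2],full_matrices=False)
        print(nm,a,len(p),m.round(4),np.median(p[:,2]).round(4),r, np.degrees(np.arctan2(v[0,1],v[0,0])))
f=T; hsv=cv2.cvtColor(T["frame"],cv2.COLOR_RGB2HSV)
d=P3(.422,.131,.010,np.radians(16))
overlay(T,[(d,dmodel())],"ot2.png",(190,220,290,290),8)
overlay(S,[(d,dmodel())],"os2.png",(225,260,305,395),5)
```

```text
T 0.121 278 [0.4299 0.1178 0.1283] 0.1282 ((430.29302978515625, 118.48077392578125), (14.087038040161133, 140.185791015625), 19.64503288269043) 109.09872918971892
T 0.165 68 [0.43   0.1175 0.1781] 0.1786 ((430.2520751953125, 118.17831420898438), (9.965709686279297, 28.22577476501465), 18.019315719604492) -72.60948835829258
S 0.121 372 [0.4221 0.1299 0.1272] 0.1269 ((427.0972900390625, 120.7000732421875), (14.108925819396973, 141.81063842773438), 19.090513229370117) 108.65116488103216
S 0.165 105 [0.4245 0.1239 0.1744] 0.1753 ((426.08709716796875, 121.90853881835938), (10.46072006225586, 28.44745445251465), 21.502151489257812) 102.11821074532352
```

View pics/ot2.png

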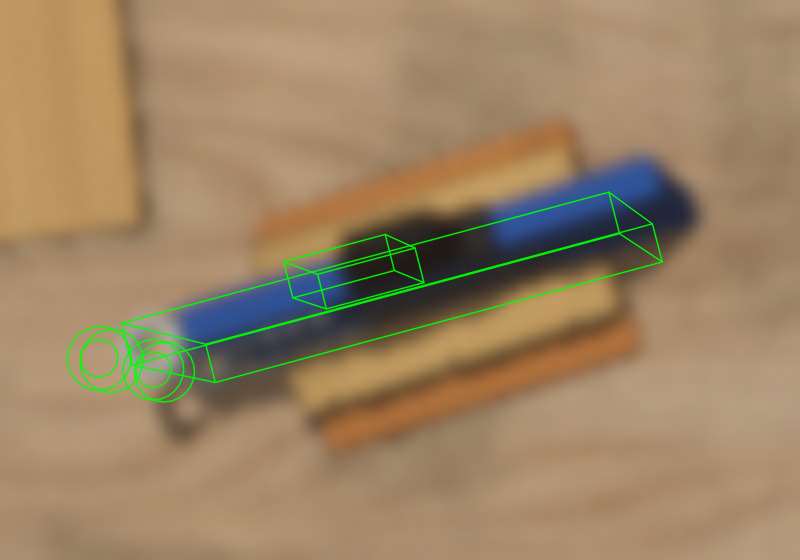

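View pics/os2.png

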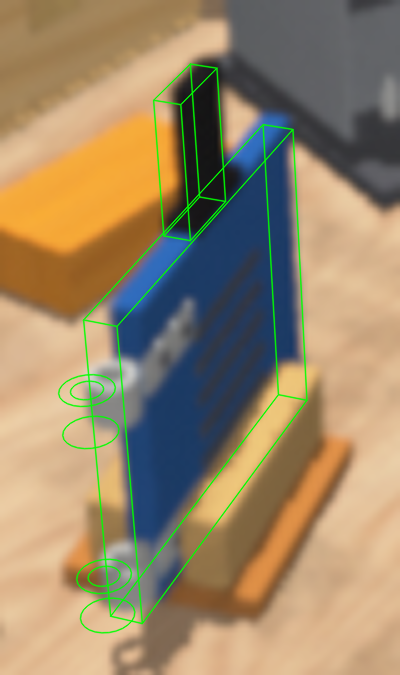

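```bash
cat >> h.py <<'E'
def tgt(yaw,flip=0):
    # tool y down, tool x at world yaw
    x=np.array([np.cos(yaw),np.sin(yaw),0]); y=np.array([0,0,-1.]); return np.c_[x,y,np.cross(x,y)]
def goto(p,yaw,st=None):
    st=st or manip.state(); R0=R.from_rotvec(st["eef_rot"]).as_matrix(); 
    d=R0.T@(np.array(p)-st["ee_pos"]); r=R.from_matrix(R0.T@tgt(yaw)).as_rotvec()
    print("shift",d.round(4).tolist(),"turn",r.round(4).tolist(),"| dist",round(float(np.linalg.norm(d)),3),"deg",round(float(np.degrees(np.linalg.norm(r))),1))
def stt():
    s=manip.state(); M=R.from_rotvec(s["eef_rot"]).as_matrix()
    print("t",round(float(s["t"]),2),"pos",s["ee_pos"].round(4),"yaw",np.degrees(np.arctan2(M[1,0],M[0,0])).round(2),"ydir",M[:,1].round(3),"F",s["contact_force"].round(1),"M",s["ft_torque"].round(2),"w",round(float(s["width"]),4),"j",s["joint_pos"].round(2)); return s
E
python3 - <<'E'
from h import *
s=stt()
goto((.429,.119,.27),np.radians(18.5),s)
goto((.429,.119,.27),np.radians(18.5+180),s)
E
```

```text
t 1.1 pos [ 0.2844 -0.5845  0.2313] yaw -64.05 ydir [ 0. -0. -1.] F [ 0.3 -0.1  0.1] M [-0.01 -0.01 -0.05] w 0.0856 j [ 1.02  0.4   0.05  1.54 -0.02  1.21 -0.05]
shift [-0.5693, -0.0387, 0.4378] turn [0.0001, -1.4408, 0.0001] | dist 0.719 deg 82.6
shift [-0.5693, -0.0387, 0.4378] turn [-0.0001, 1.7008, 0.0001] | dist 0.719 deg 97.4
```

Call:
play_rows(moves=[[[-0.57,-0.04,0.44],[0,-1.44,0]],[[-0.57,-0.04,0.44],[0,-1.44,0]],[[-0.57,-0.04,0.44],[0,-1.44,0]],[[-0.57,-0.04,0.44],[0,-1.44,0]],[[-0.57,-0.04,0.44],[0,-1.44,0]]], hand=0.06, grip_force=60)

```text
t: 1.52
ee_pos: [0.3267, -0.3789, 0.243]
eef_rot: [-1.537, 0.382, -0.382]
contact_force: [1.1, 0.1, -0.5]
width: 0.0601
```

Run:
```python
from h import *
s=stt()
goto((.429,.119,.27),np.radians(18.5),s)
```

```text
t 1.52 pos [ 0.3267 -0.3789  0.243 ] yaw -27.91 ydir [ 0. -0. -1.] F [ 1.1  0.1 -0.5] M [ 0.03 -0.03 -0.03] w 0.0601 j [ 0.9   0.12 -0.14  1.87  0.02  1.15  0.27]
shift [-0.1427, -0.0272, 0.4879] turn [0.0005, -0.8099, 0.0002] | dist 0.509 deg 46.4
```

Call:
play_rows(moves=[[[-0.143,-0.03,0.488],[0,-0.81,0]],[[-0.143,-0.03,0.488],[0,-0.81,0]],[[-0.143,-0.03,0.488],[0,-0.81,0]],[[-0.143,-0.03,0.488],[0,-0.81,0]],[[-0.143,-0.03,0.488],[0,-0.81,0]]])

```text
t: 1.93
ee_pos: [0.3695, -0.1755, 0.2555]
eef_rot: [-1.569, -0.109, 0.108]
contact_force: [0.9, -0.1, 0.4]
width: 0.06
```

Run:
```python
from h import *
s=stt()
goto((.429,.119,.27),np.radians(18.5),s)
```

```text
t 1.93 pos [ 0.3695 -0.1755  0.2555] yaw 7.89 ydir [ 0.001 -0.001 -1.   ] F [ 0.9 -0.1  0.4] M [ 0.04 -0.04 -0.02] w 0.06 j [ 0.7  -0.06 -0.35  2.02 -0.02  1.17  0.5 ]
shift [0.0993, -0.0147, 0.2835] turn [0.0011, -0.1851, 0.0005] | dist 0.301 deg 10.6
```

Call:
play_rows(moves=[[[0.099,-0.015,0.284],[0,-0.185,0]],[[0.099,-0.015,0.284],[0,-0.185,0]],[[0.099,-0.015,0.284],[0,-0.185,0]],[[0.099,-0.015,0.284],[0,-0.185,0]],[[0.099,-0.015,0.284],[0,-0.185,0]]])

```text
t: 2.35
ee_pos: [0.4116, 0.0284, 0.2661]
eef_rot: [-1.558, -0.25, 0.248]
contact_force: [1.1, -0.7, -0.4]
width: 0.0599
```

Run:
```python
from h import *
s=stt()
goto((.429,.119,.24),np.radians(18.5),s)
```

```text
t 2.35 pos [0.4116 0.0284 0.2661] yaw 18.15 ydir [ 0.002 -0.001 -1.   ] F [ 1.1 -0.7 -0.4] M [-0.05 -0.13 -0.07] w 0.0599 j [ 0.48 -0.06 -0.62  2.   -0.04  1.19  0.19]
shift [0.0447, 0.026, 0.0807] turn [0.0014, -0.0061, 0.0012] | dist 0.096 deg 0.4
```

Call:
play_rows(moves=[[[0.045,0.026,0.081],[0,-0.006,0]],[[0.045,0.026,0.081],[0,-0.006,0]],[[0.045,0.026,0.081],[0,-0.006,0]],[[0.045,0.026,0.081],[0,-0.006,0]],[[0.045,0.026,0.081],[0,-0.006,0]]])

```text
t: 2.77
ee_pos: [0.4289, 0.1176, 0.2394]
eef_rot: [-1.556, -0.255, 0.256]
contact_force: [0.1, -0.6, 0.2]
width: 0.06
```

Run:
```python
from h import *
import pickle
s=stt()
for c in ("scene","top"):
    f=grab_frame(c); pickle.dump(f,open(c+"1.pkl","wb"))
    print(c,proj(f,[s["ee_pos"]]).round(1))
    save(f,c+"1.png",(190,190,350,310) if c=="top" else (190,180,350,400),4 if c=="top" else 2.7)
```

```text
t 2.77 pos [0.4289 0.1176 0.2394] yaw 18.62 ydir [-0.001 -0.001 -1.   ] F [ 0.1 -0.6  0.2] M [ 0.02  0.04 -0.03] w 0.06 j [ 0.37  0.05 -0.75  1.97  0.03  1.14 -0.07]
scene [[261.7 240.4]]
top [[233.6 247.6]]
```

View pics/scene1.png

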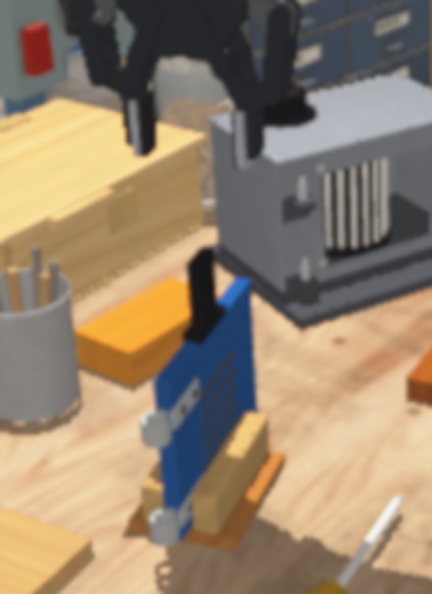

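View pics/top1.png

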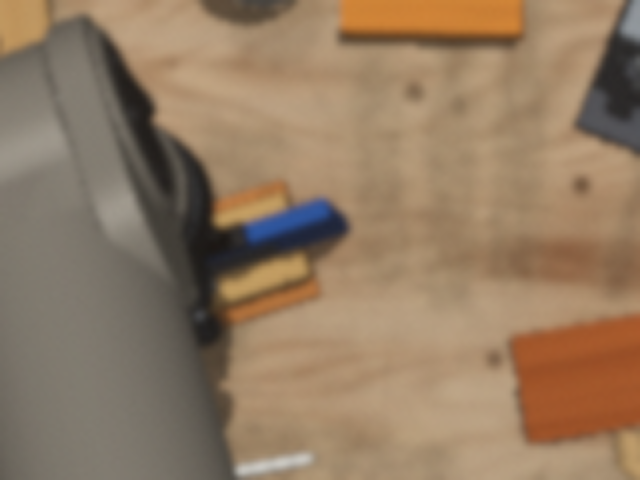

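Call:
play_rows(moves=[[[0.001,0.03,0.001],[0,0,0]],[[0.001,0.06,0.001],[0,0,0]],[[0.001,0.08,0.001],[0,0,0]],[[0.001,0.1,0.001],[0,0,0]],[[0.001,0.1,0.001],[0,0,0]]])

```text
t: 3.28
ee_pos: [0.4272, 0.1157, 0.1365]
eef_rot: [-1.557, -0.246, 0.257]
contact_force: [0.2, -0.4, -0.3]
width: 0.0601
```

Call:
play_rows(moves=[[[0,0,0],[0,0,0]],[[0,0,0],[0,0,0]],[[0,0,0],[0,0,0]],[[0,0,0],[0,0,0]],[[0,0,0],[0,0,0]]], hand=0.0, grip_force=80)

```text
t: 3.7
ee_pos: [0.4307, 0.1186, 0.1409]
eef_rot: [-1.557, -0.255, 0.252]
contact_force: [-1.0, -0.5, 5.8]
width: 0.0089
```

Run:
```python
from h import *
import pickle
s=stt()
f=grab_frame("scene"); save(f,"scene2.png",(190,180,350,400),2.7)
```

```text
t 3.7 pos [0.4307 0.1186 0.1409] yaw 18.49 ydir [ 0.002 -0.001 -1.   ] F [-1.  -0.5  5.8] M [-0.24  0.34  0.05] w 0.0089 j [ 0.32  0.18 -0.75  2.09  0.16  0.92 -0.2 ]
```

View pics/scene2.png

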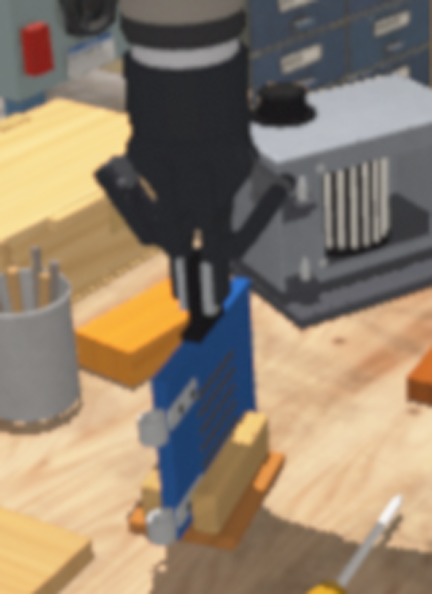

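Call:
play_rows(moves=[[[0,-0.01,0],[0,0,0]],[[0,-0.02,0],[0,0,0]],[[0,-0.035,0],[0,0,0]],[[0,-0.055,0],[0,0,0]],[[0,-0.06,0],[0,0,0]]])

```text
t: 4.17
ee_pos: [0.4314, 0.1195, 0.2026]
eef_rot: [-1.556, -0.258, 0.249]
contact_force: [0.9, 0.4, -2.2]
width: 0.0089
```

Run:
```python
from h import *
import pickle
from scipy.optimize import least_squares
s=stt()
f=pickle.load(open("top0.pkl","rb"))
g=cv2.GaussianBlur(cv2.cvtColor(f["frame"],cv2.COLOR_RGB2GRAY).astype(np.float32),(0,0),.7)
# edge search: for each roof edge sample along normals in image
def edgepts(p,a,b,nout,z,rng=.012):
    A,B=np.array(a),np.array(b); out=[]
    for t in np.linspace(.04,.96,60):
        q=A+(B-A)*t; ss=np.linspace(-rng,rng,97)
        W=H(*p,np.c_[q[0]+ss*nout[0],q[1]+ss*nout[1],0*ss+z]); uv=proj(f,W)
        v=cv2.remap(g,uv[:,0].astype(np.float32)[None],uv[:,1].astype(np.float32)[None],cv2.INTER_LINEAR)[0]
        d=np.abs(np.gradient(v)); k=np.argmax(d)
        out.append((q,ss[k],d[k],W[k]))
    return out
p=np.array([.5157,-.2021,np.radians(-21)])
E=[((0,-.07),(0,.1),(-1,0)),((.12,-.1),(.12,.1),(1,0)),((0.0,.1),(.12,.1),(0,1)),((.04,-.1),(.12,-.1),(0,-1))]
for it in range(3):
    rows=[]
    for a,b,n in E:
        e=edgepts(p,a,b,n,.134); s_=np.array([x[1] for x in e]); m=np.median(s_)
        ok=np.abs(s_-m)<.003; print("edge",n,"med off mm",(m*1000).round(2),ok.sum(), "slope", (np.polyfit(np.linspace(.04,.96,60)[ok],s_[ok],1)*1000).round(2))
        rows+=[(x[0],n,x[3]) for x,o in zip(e,ok) if o]
    def res(q):
        r=[]
        for l,n,W in rows:
            c,s=np.cos(q[2]),np.sin(q[2]); d=W[:2]-q[:2]; L=np.array([c*d[0]+s*d[1],-s*d[0]+c*d[1]]); r.append((L-l)@np.array(n))
        return np.array(r)
    o=least_squares(res,p,loss="soft_l1",f_scale=.001); p=o.x; print(p,np.degrees(p[2]))
# stub/arm
hsv=cv2.cvtColor(f["frame"],cv2.COLOR_RGB2HSV)
def loc(W): c,s_=np.cos(p[2]),np.sin(p[2]); d=W[:,:2]-p[:2]; return np.c_[c*d[:,0]+s_*d[:,1],-s_*d[:,0]+c*d[:,1]]
roi=np.zeros((480,640),bool); roi[225:270,405:445]=1
for nm,lo,hi,z in (("yellow",22,35,.127),("orange",5,18,.187)):
    m=roi&(hsv[...,0]>=lo)&(hsv[...,0]<=hi)&(hsv[...,1]>170)&(hsv[...,2]>110)
    v,u=np.nonzero(m); W=unproj(f,np.c_[u,v],z); L=loc(W); c=L.mean(0); d=np.linalg.svd(L-c)[2][0]
    r=c-[-.0215,-.102]
    print(nm,m.sum(),c.round(4),"dir",d.round(3),"center ang",np.arctan2(-r[0],-r[1]), "axis ang",np.arctan2(-d[0],-d[1]))
```

```text
t 4.17 pos [0.4314 0.1195 0.2026] yaw 18.52 ydir [ 0.005  0.001 -1.   ] F [ 0.9  0.4 -2.2] M [ 0.09 -0.03 -0.01] w 0.0089 j [ 0.36  0.09 -0.76  2.02  0.08  1.05 -0.11]
edge (-1, 0) med off mm 0.5 60 slope [-0.42  0.52]
edge (1, 0) med off mm 2.88 25 slope [4.21 1.88]
edge (0, 1) med off mm 5.0 47 slope [-2.29  6.18]
edge (0, -1) med off mm 1.0 60 slope [ 3.27 -0.25]
[ 0.51610236 -0.20152677 -0.36973983] -21.184531626491168
edge (-1, 0) med off mm 0.5 60 slope [-0.19  0.6 ]
edge (1, 0) med off mm 2.75 28 slope [5.39 1.23]
edge (0, 1) med off mm 4.5 48 slope [-2.31  5.53]
edge (0, -1) med off mm 1.5 57 slope [2.76 0.36]
[ 0.5161889  -0.20140324 -0.36856713] -21.117341094869502
edge (-1, 0) med off mm 0.5 60 slope [-0.45  0.72]
edge (1, 0) med off mm 2.5 26 slope [3.7 1.9]
edge (0, 1) med off mm 4.25 48 slope [-2.13  5.28]
edge (0, -1) med off mm 1.5 56 slope [2.28 0.73]
[ 0.51622862 -0.20137435 -0.367994  ] -21.084503293091302
yellow 57 [-0.0646 -0.101 ] dir [-0.998  0.067] center ang 1.5939411572926026 axis ang 1.6380336287395734
orange 119 [-0.0196 -0.1021] dir [-0.998  0.068] center ang -1.531403825367108 axis ang 1.639101320307489
```

Run:
```python
from h import *
s=stt()
goto((.4243,-.1668,.195),np.radians(-21),s)
```

```text
t 4.17 pos [0.4314 0.1195 0.2026] yaw 18.52 ydir [ 0.005  0.001 -1.   ] F [ 0.9  0.4 -2.2] M [ 0.09 -0.03 -0.01] w 0.0089 j [ 0.36  0.09 -0.76  2.02  0.08  1.05 -0.11]
shift [-0.0977, 0.0073, -0.2693] turn [-0.0009, 0.6897, 0.0056] | dist 0.287 deg 39.5
```

Call:
play_rows(moves=[[[-0.007,0.001,-0.019],[0,0.05,0]],[[-0.017,0.002,-0.047],[0,0.14,0]],[[-0.028,0.003,-0.078],[0,0.23,0]],[[-0.039,0.004,-0.109],[0,0.32,0]],[[-0.05,0.005,-0.14],[0,0.41,0]]])

```text
t: 4.58
ee_pos: [0.4263, -0.0313, 0.1945]
eef_rot: [-1.57, 0.071, -0.072]
contact_force: [0.9, -0.6, -2.7]
width: 0.0092
```

Run:
```python
from h import *
s=stt()
goto((.4243,-.1668,.195),np.radians(-21),s)
```

```text
t 4.58 pos [ 0.4263 -0.0313  0.1945] yaw -5.19 ydir [ 0.001 -0.001 -1.   ] F [ 0.9 -0.6 -2.7] M [ 0.   -0.12  0.06] w 0.0092 j [ 0.54  0.05 -0.59  2.07  0.03  1.03 -0.15]
shift [0.0103, -0.0004, -0.1352] turn [0.0004, 0.2759, 0.0006] | dist 0.136 deg 15.8
```

Call:
play_rows(moves=[[[0.002,0,-0.033],[0,0.07,0]],[[0.005,0,-0.066],[0,0.14,0]],[[0.008,0,-0.1],[0,0.21,0]],[[0.01,0,-0.125],[0,0.26,0]],[[0.01,0,-0.135],[0,0.276,0]]])

```text
t: 5.0
ee_pos: [0.4242, -0.1698, 0.1944]
eef_rot: [-1.553, 0.29, -0.291]
contact_force: [-0.4, -0.5, -2.7]
width: 0.0089
```

Call:
play_rows(moves=[[[0,0,0],[0,0,0]],[[0,0,0],[0,0,0]]])

```text
t: 5.17
ee_pos: [0.4248, -0.1644, 0.1943]
eef_rot: [-1.551, 0.285, -0.284]
contact_force: [0.3, 0.2, -3.3]
width: 0.0089
```

Run:
```python
from h import *
import pickle
s=stt()
goto((.4243,-.1668,.195),np.radians(-21),s)
for c in ("scene","top"):
    f=grab_frame(c); pickle.dump(f,open(c+"3.pkl","wb"))
M=R.from_rotvec(s["eef_rot"]).as_matrix(); yaw=np.arctan2(M[1,0],M[0,0])
d=P3(s["ee_pos"][0],s["ee_pos"][1],s["ee_pos"][2]-.1309,yaw); h=P3(.5158,-.2019,0,np.radians(-21))
S=pickle.load(open("scene3.pkl","rb"));T=pickle.load(open("top3.pkl","rb"))
overlay(S,[(d,dmodel()),(h,hmodel())],"os3.png",(255,190,405,330),5)
overlay(T,[(d,dmodel()),(h,hmodel())],"ot3.png",(305,140,465,290),5)
save(S,"s3.png",(255,190,405,330),5)
```

```text
t 5.17 pos [ 0.4248 -0.1644  0.1943] yaw -20.78 ydir [-0.     0.001 -1.   ] F [ 0.3  0.2 -3.3] M [0.09 0.01 0.01] w 0.0089 j [ 0.69  0.1  -0.44  2.02  0.05  1.04 -0.13]
shift [0.0004, -0.0007, -0.0025] turn [-0.001, 0.0039, -0.0008] | dist 0.003 deg 0.2
```

View pics/os3.png

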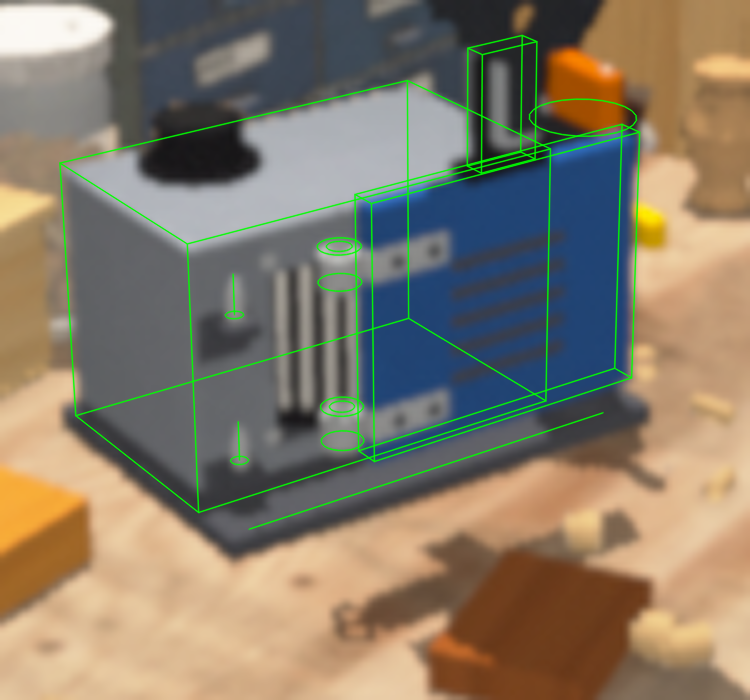

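View pics/ot3.png

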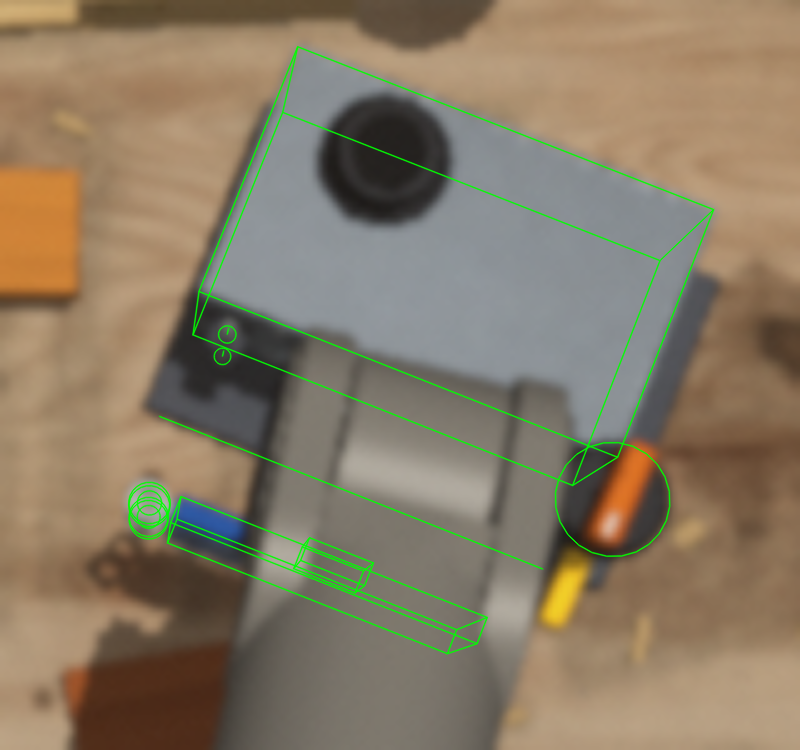

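View pics/s3.png

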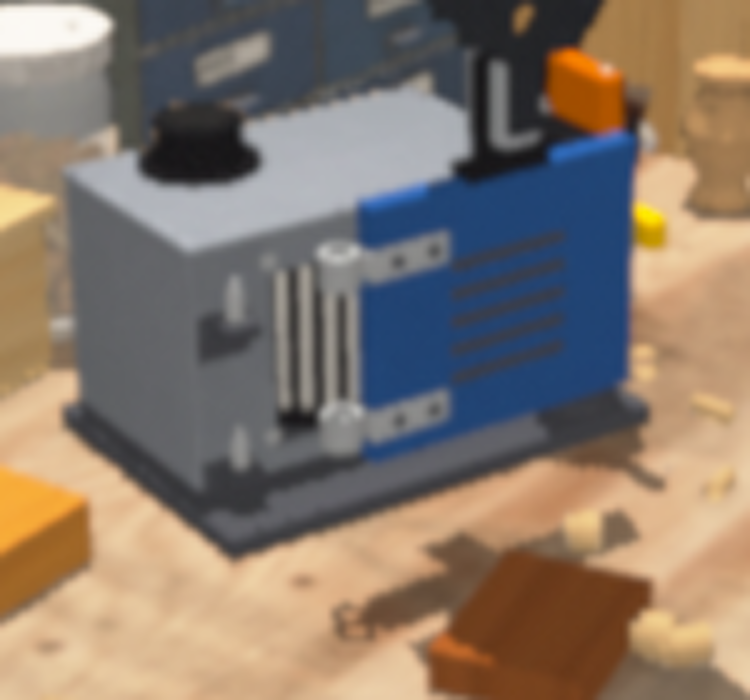

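Run:
```python
from h import *
import pickle
S=pickle.load(open("scene3.pkl","rb"));T=pickle.load(open("top3.pkl","rb"));s=manip.state()
M=R.from_rotvec(s["eef_rot"]).as_matrix(); yaw=np.arctan2(M[1,0],M[0,0])
d=P3(s["ee_pos"][0],s["ee_pos"][1],s["ee_pos"][2]-.1309,yaw); h=P3(.5158,-.2019,0,np.radians(-21))
overlay(T,[(d,dmodel()),(h,hmodel())],"ot3z.png",(325,195,365,255),12)
save(T,"t3z.png",(325,195,365,255),12)
a=cv2.imread("pics/ot3z.png");b=cv2.imread("pics/t3z.png");cv2.imwrite("pics/c3t.png",cv2.resize(np.hstack([a,b]),None,fx=.8,fy=.8))
overlay(S,[(d,dmodel()),(h,hmodel())],"os3z.png",(290,225,350,305),8)
save(S,"s3z.png",(290,225,350,305),6)
```

```text
(no output)
```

View pics/c3t.png

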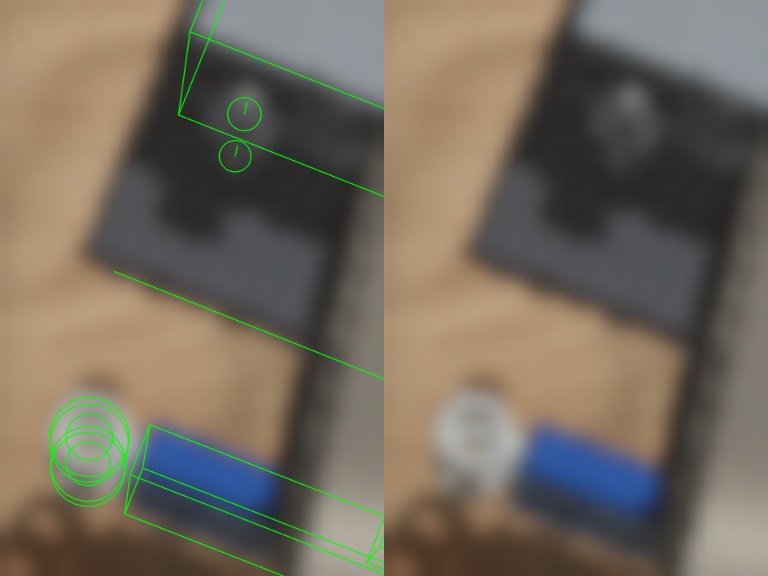

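View pics/os3z.png

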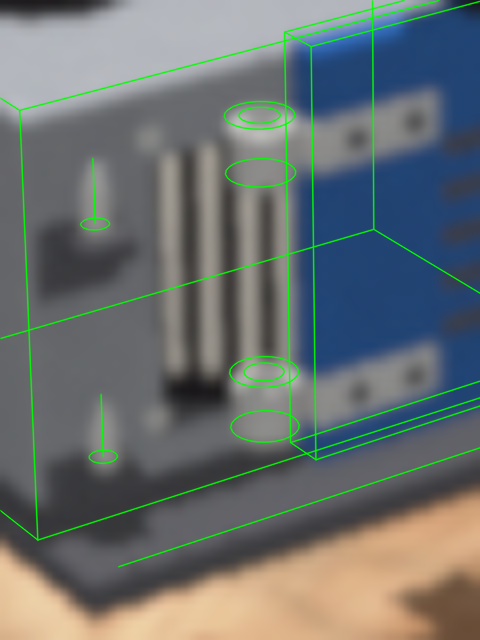

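Run:
```python
from h import *
s=stt()
goto((.5087,-.1988,.176),np.radians(-21),s)
```

```text
t 5.27 pos [ 0.4252 -0.1632  0.1944] yaw -20.6 ydir [-0.     0.001 -1.   ] F [-0.2  1.6 -2.8] M [-0.01 -0.05 -0.04] w 0.0092 j [ 0.69  0.1  -0.44  2.02  0.05  1.04 -0.13]
shift [0.0907, 0.0184, -0.0039] turn [-0.0008, 0.0069, -0.0004] | dist 0.093 deg 0.4
```

Call:
play_rows(moves=[[[0,0,0],[0,0,0]],[[0,0,0],[0,0,0]],[[0,0,0],[0,0,0]]])

```text
t: 5.52
ee_pos: [0.4252, -0.1643, 0.1946]
eef_rot: [-1.552, 0.283, -0.283]
contact_force: [0.6, 0.5, -2.4]
width: 0.0093
```

Run:
```python
from h import *
s=stt()
goto((.5087,-.1988,.176),np.radians(-21),s)
```

```text
t 5.52 pos [ 0.4252 -0.1643  0.1946] yaw -20.68 ydir [ 0. -0. -1.] F [ 0.6  0.5 -2.4] M [0.03 0.06 0.  ] w 0.0093 j [ 0.69  0.1  -0.44  2.02  0.05  1.04 -0.14]
shift [0.0903, 0.0186, -0.0027] turn [0.0001, 0.0056, 0.0002] | dist 0.092 deg 0.3
```

Call:
play_rows(moves=[[[0.01,0.006,-0.001],[0,0.006,0]],[[0.025,0.014,-0.002],[0,0.006,0]],[[0.042,0.019,-0.003],[0,0.006,0]],[[0.058,0.019,-0.003],[0,0.006,0]],[[0.066,0.019,-0.003],[0,0.006,0]]])

```text
t: 5.93
ee_pos: [0.4873, -0.1917, 0.1753]
eef_rot: [-1.551, 0.288, -0.29]
contact_force: [0.2, 0.1, -2.1]
width: 0.0089
```

Call:
play_rows(moves=[[[0.008,0,0],[0,0,0]],[[0.016,0,0],[0,0,0]],[[0.022,0,0],[0,0,0]],[[0.024,0,0],[0,0,0]],[[0.024,0,0],[0,0,0]]])

```text
t: 6.35
ee_pos: [0.5069, -0.1996, 0.1752]
eef_rot: [-1.551, 0.291, -0.286]
contact_force: [-2.4, 0.4, -2.2]
width: 0.009
```

Run:
```python
from h import *
import pickle
s=stt()
goto((.5087,-.1988,.176),np.radians(-21),s)
for c in ("scene","top"):
    f=grab_frame(c); pickle.dump(f,open(c+"4.pkl","wb"))
M=R.from_rotvec(s["eef_rot"]).as_matrix(); yaw=np.arctan2(M[1,0],M[0,0])
d=P3(s["ee_pos"][0],s["ee_pos"][1],s["ee_pos"][2]-.1309,yaw); h=P3(.5158,-.2019,0,np.radians(-21))
S=pickle.load(open("scene4.pkl","rb"));T=pickle.load(open("top4.pkl","rb"))
overlay(S,[(d,dmodel()),(h,hmodel())],"a.png",(280,220,340,300),7)
save(S,"b.png",(280,220,340,300),7)
a=cv2.imread("pics/a.png");b=cv2.imread("pics/b.png");cv2.imwrite("pics/c4s.png",np.hstack([a,b])[:,:800])
overlay(T,[(d,dmodel()),(h,hmodel())],"a.png",(330,190,370,230),10)
save(T,"b.png",(330,190,370,230),10)
a=cv2.imread("pics/a.png");b=cv2.imread("pics/b.png");cv2.imwrite("pics/c4t.png",np.hstack([a,b]))
```

```text
t 6.35 pos [ 0.5069 -0.1996  0.1752] yaw -21.09 ydir [-0.003  0.001 -1.   ] F [-2.4  0.4 -2.2] M [0.35 0.78 0.26] w 0.009 j [ 0.65  0.29 -0.42  1.84  0.13  1.04 -0.19]
shift [0.0014, -0.0008, 0.0014] turn [0.0003, -0.0016, -0.0032] | dist 0.002 deg 0.2
```

View pics/c4s.png

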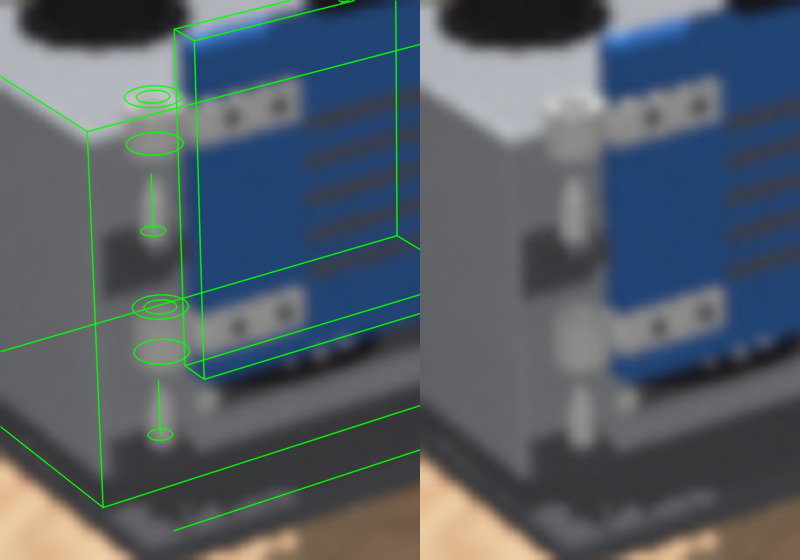

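View pics/c4t.png

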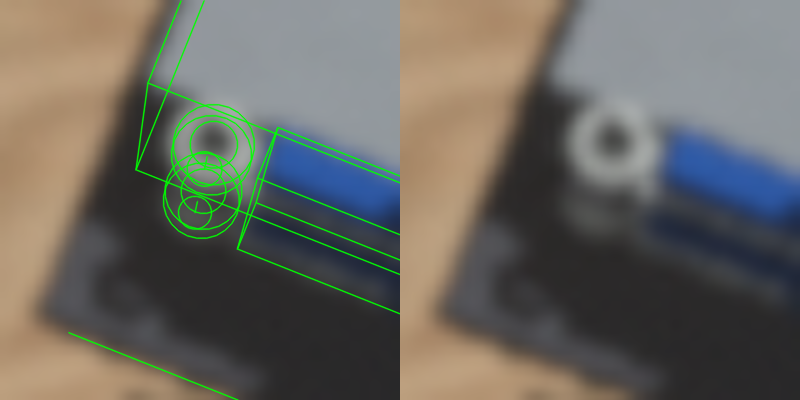

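Call:
play_rows(moves=[[[-0.001,0.003,0],[0,0,0]],[[-0.001,0.006,0],[0,0,0]],[[-0.001,0.009,0],[0,0,0]],[[-0.001,0.012,0],[0,0,0]],[[-0.001,0.012,0],[0,0,0]]])

```text
t: 6.87
ee_pos: [0.5066, -0.1995, 0.1626]
eef_rot: [-1.551, 0.29, -0.289]
contact_force: [-3.8, 1.0, -3.2]
width: 0.0088
```

Run:
```python
from h import *
s=stt()
goto((.5087,-.1988,.1449),np.radians(-21),s)
```

```text
t 6.87 pos [ 0.5066 -0.1995  0.1626] yaw -21.13 ydir [-0.001  0.001 -1.   ] F [-3.8  1.  -3.2] M [0.43 0.67 0.25] w 0.0088 j [ 0.65  0.3  -0.42  1.86  0.14  1.01 -0.2 ]
shift [0.0017, 0.0177, 0.0014] turn [-0.0002, -0.0023, -0.0011] | dist 0.018 deg 0.1
```

Call:
play_rows(moves=[[[-0.001,0,0],[0,0,0]],[[-0.002,0,0],[0,0,0]],[[-0.002,0,0],[0,0,0]]])

```text
t: 7.12
ee_pos: [0.506, -0.1996, 0.1638]
eef_rot: [-1.552, 0.288, -0.292]
contact_force: [-0.7, 0.3, -3.9]
width: 0.0091
```

Run:
```python
from h import *
s=stt()
goto((.5087,-.1988,.1449),np.radians(-21),s)
f=grab_frame("scene"); save(f,"s5.png",(265,210,355,310),7)
```

```text
t 7.12 pos [ 0.506  -0.1996  0.1638] yaw -21.17 ydir [ 0.002 -0.001 -1.   ] F [-0.7  0.3 -3.9] M [0.01 0.15 0.01] w 0.0091 j [ 0.65  0.29 -0.42  1.86  0.14  1.01 -0.2 ]
shift [0.0022, 0.019, 0.0017] turn [0.0001, -0.003, 0.0023] | dist 0.019 deg 0.2
```

View pics/s5.png

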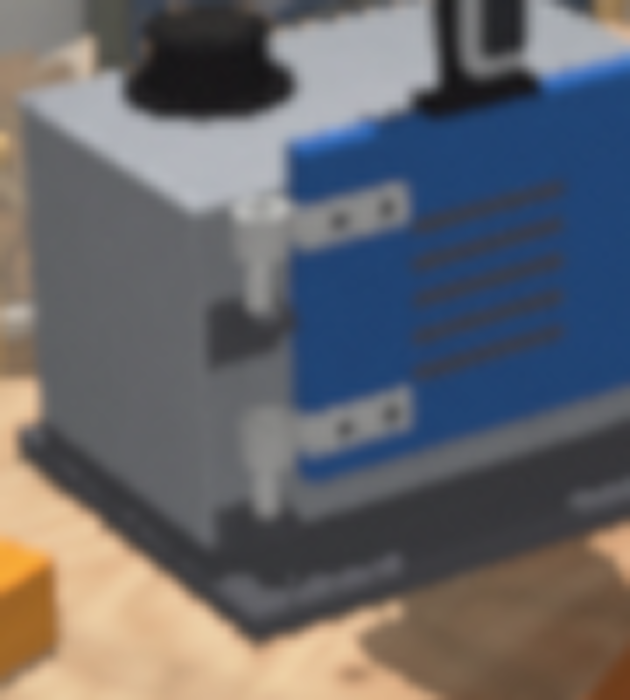

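Call:
play_rows(moves=[[[0,0.002,0],[0,0,0]],[[0,0.004,0],[0,0,0]],[[0,0.006,0],[0,0,0]],[[0,0.007,0],[0,0,0]],[[0,0.007,0],[0,0,0]]])

```text
t: 7.58
ee_pos: [0.5059, -0.1993, 0.1565]
eef_rot: [-1.551, 0.289, -0.291]
contact_force: [0.9, -0.2, -2.6]
width: 0.009
```

Run:
```python
from h import *
s=stt()
goto((.5087,-.1988,.1449),np.radians(-21),s)
```

```text
t 7.58 pos [ 0.5059 -0.1993  0.1565] yaw -21.16 ydir [ 0.002 -0.    -1.   ] F [ 0.9 -0.2 -2.6] M [-0.06 -0.31 -0.13] w 0.009 j [ 0.65  0.3  -0.42  1.87  0.15  1.   -0.2 ]
shift [0.0024, 0.0116, 0.0015] turn [-0.0003, -0.0028, 0.0016] | dist 0.012 deg 0.2
```

Call:
play_rows(moves=[[[0,0.002,0],[0,0,0]],[[0,0.004,0],[0,0,0]],[[0,0.006,0],[0,0,0]],[[0,0.007,0],[0,0,0]],[[0,0.007,0],[0,0,0]]])

```text
t: 8.0
ee_pos: [0.5058, -0.1992, 0.1495]
eef_rot: [-1.551, 0.289, -0.291]
contact_force: [1.7, -0.5, -3.0]
width: 0.0087
```

Run:
```python
from h import *
s=stt()
goto((.5087,-.1988,.1449),np.radians(-21),s)
```

```text
t 8.0 pos [ 0.5058 -0.1992  0.1495] yaw -21.16 ydir [ 0.001 -0.    -1.   ] F [ 1.7 -0.5 -3. ] M [-0.17 -0.72 -0.21] w 0.0087 j [ 0.65  0.31 -0.42  1.88  0.15  0.98 -0.21]
shift [0.0025, 0.0046, 0.0014] turn [-0.0003, -0.0028, 0.0014] | dist 0.005 deg 0.2
```

Call:
play_rows(moves=[[[0.0005,0.002,0],[0,0,0]],[[0.0005,0.003,0],[0,0,0]],[[0.0005,0.004,0],[0,0,0]],[[0.0005,0.005,0],[0,0,0]],[[0.0005,0.005,0],[0,0,0]]])

```text
t: 8.42
ee_pos: [0.5059, -0.1994, 0.1447]
eef_rot: [-1.551, 0.289, -0.29]
contact_force: [0.9, -0.9, -1.4]
width: 0.0089
```

Run:
```python
from h import *
s=stt()
f=grab_frame("scene"); save(f,"s6.png",(265,210,375,310),7)
```

```text
t 8.42 pos [ 0.5059 -0.1994  0.1447] yaw -21.15 ydir [ 0.001 -0.    -1.   ] F [ 0.9 -0.9 -1.4] M [-0.06 -0.55 -0.13] w 0.0089 j [ 0.65  0.32 -0.42  1.88  0.15  0.98 -0.21]
```

View pics/s6.png

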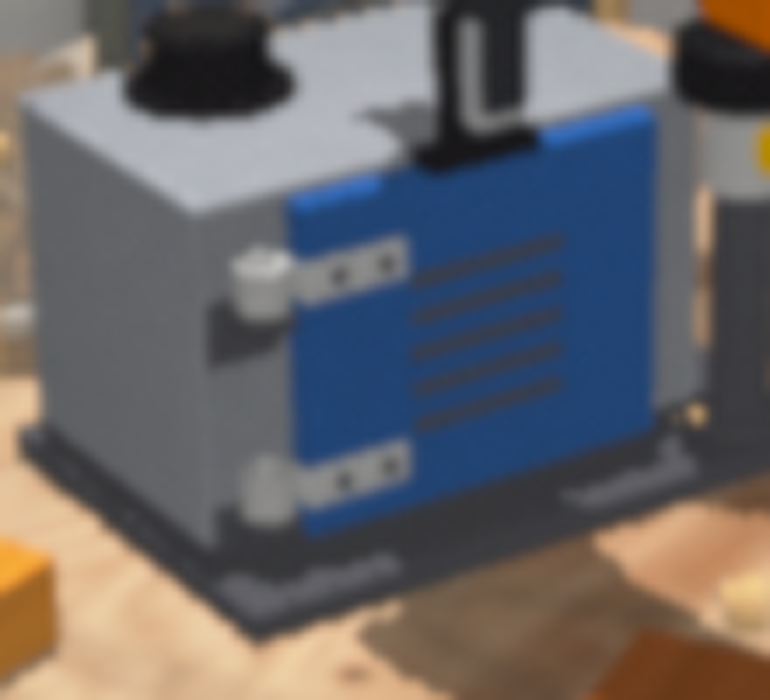

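Call:
play_rows(moves=[[[0.0005,0.001,0],[0,0,0]],[[0.001,0.002,0],[0,0,0]],[[0.001,0.002,0],[0,0,0]]])

```text
t: 8.72
ee_pos: [0.5066, -0.2001, 0.1443]
eef_rot: [-1.552, 0.289, -0.289]
contact_force: [-2.5, -0.5, 9.8]
width: 0.0089
```

Run:
```python
from h import *
s=stt()
```

```text
t 8.72 pos [ 0.5066 -0.2001  0.1443] yaw -21.13 ydir [-0.    -0.001 -1.   ] F [-2.5 -0.5  9.8] M [0.49 0.34 0.21] w 0.0089 j [ 0.64  0.32 -0.42  1.88  0.16  0.98 -0.21]
```

Call:
play_rows(moves=[[[0,0,0],[0,0,0]],[[0,0,0],[0,0,0]],[[0,0,0],[0,0,0]],[[0,-0.02,0],[0,0,0]],[[0,-0.05,0],[0,0,0]]], hand=0.04)

```text
t: 9.13
ee_pos: [0.5035, -0.1987, 0.1896]
eef_rot: [-1.55, 0.296, -0.282]
contact_force: [0.1, -0.6, 0.0]
width: 0.04
```

Run:
```python
from h import *
s=stt()
# cap approach: axis at housing (-.0215,-.102)
for p in ((.5158,-.2019),(.5146,-.2015)):
    print(H(p[0],p[1],np.radians(-21),[-.0215,-.102,0]))
# arm angle 1.62 -> wing direction in housing:
```

```text
t 9.13 pos [ 0.5035 -0.1987  0.1896] yaw -21.1 ydir [-0.008  0.003 -1.   ] F [ 0.1 -0.6  0. ] M [-0.11 -0.01 -0.01] w 0.04 j [ 0.66  0.27 -0.43  1.83  0.12  1.08 -0.18]
[[ 0.45917449 -0.28942029  0.        ]]
[[ 0.45797449 -0.28902029  0.        ]]
```

Call:
play_rows(moves=[[[0,-0.03,0],[0,0,0]],[[0,-0.06,0],[0,0,0]],[[0,-0.06,0],[0,-0.12,0]],[[0,-0.06,0],[0,-0.24,0]],[[0,-0.06,0],[0,-0.36,0]]], hand=0.05)

```text
t: 9.55
ee_pos: [0.5064, -0.1995, 0.2528]
eef_rot: [-1.571, 0.002, -0.002]
contact_force: [0.6, 0.2, -0.7]
width: 0.0501
```

Run:
```python
from h import *
import pickle
s=stt()
goto((.4575,-.2898,.235),np.radians(65.6),s)
f=grab_frame("scene"); save(f,"s7.png",(265,190,405,310),5); pickle.dump(f,open("scene7.pkl","wb"))
```

```text
t 9.55 pos [ 0.5064 -0.1995  0.2528] yaw -0.15 ydir [-0. -0. -1.] F [ 0.6  0.2 -0.7] M [ 0.02 -0.04 -0.09] w 0.0501 j [ 0.7   0.22 -0.48  1.75  0.11  1.2   0.2 ]
shift [-0.0487, 0.0178, -0.0905] turn [0.0002, -1.1475, -0.0005] | dist 0.104 deg 65.7
```

View pics/s7.png

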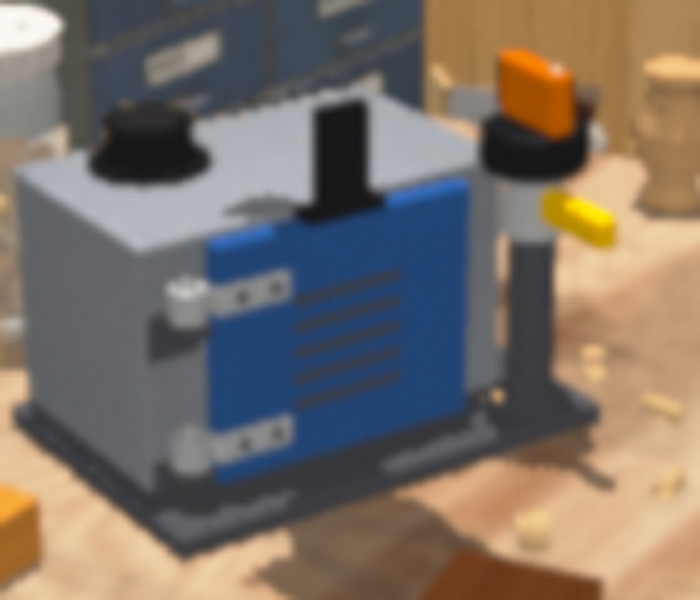

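Call:
play_rows(moves=[[[-0.012,0.002,-0.023],[0,-0.12,0]],[[-0.025,0.002,-0.046],[0,-0.24,0]],[[-0.037,0.002,-0.069],[0,-0.36,0]],[[-0.049,0.002,-0.09],[0,-0.48,0]],[[-0.049,0.002,-0.09],[0,-0.6,0]]])

```text
t: 10.02
ee_pos: [0.4527, -0.2948, 0.2495]
eef_rot: [-1.523, -0.456, 0.463]
contact_force: [-0.2, -0.2, -1.0]
width: 0.0498
```

Call:
play_rows(moves=[[[0,0,0],[0,-0.12,0]],[[0,0,0],[0,-0.24,0]],[[0,0,0],[0,-0.36,0]],[[0,0,0],[0,-0.48,0]],[[0,0,0],[0,-0.55,0]]])

```text
t: 10.43
ee_pos: [0.4563, -0.2889, 0.2499]
eef_rot: [-1.38, -0.889, 0.89]
contact_force: [0.2, -0.5, 0.3]
width: 0.05
```

Run:
```python
from h import *
import pickle
s=stt()
goto((.4575,-.2898,.162),np.radians(65.6),s)
for c in ("scene","top"):
    f=grab_frame(c); save(f,c[0]+"8.png",(310,140,430,260) if c=="scene" else (360,200,480,300),5); pickle.dump(f,open(c+"8.pkl","wb"))
```

```text
t 10.43 pos [ 0.4563 -0.2889  0.2499] yaw 65.54 ydir [-0.001  0.001 -1.   ] F [ 0.2 -0.5  0.3] M [-0.07  0.04 -0.04] w 0.05 j [ 0.96  0.22 -0.56  1.76  0.12  1.2   1.51]
shift [-0.0004, 0.0879, -0.0016] turn [-0.0016, -0.001, 0.0002] | dist 0.088 deg 0.1
```

View pics/s8.png

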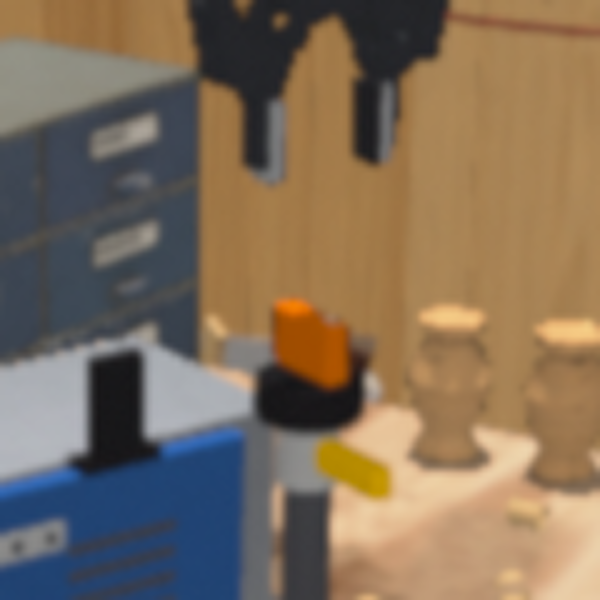

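View pics/t8.png

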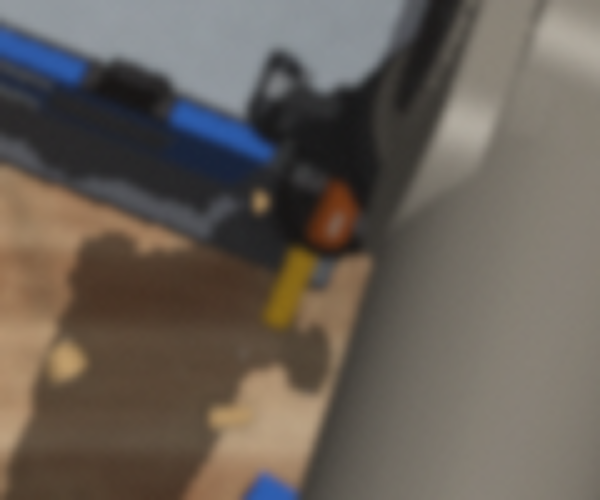

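Run:
```python
from h import *
import pickle
S=pickle.load(open("scene8.pkl","rb"))
p=(.4563,-.2889)
uv=proj(S,[[*p,.258],[*p,.25],[*p,.187],[*p,.16],[p[0]+.01,p[1],.187],[p[0],p[1]+.01,.187]])
print(((uv-[310,140]+.5)*5).round(1))
# wing orange box in scene
hsv=cv2.cvtColor(S["frame"],cv2.COLOR_RGB2HSV)
m=np.zeros((480,640),bool); m[195:222,360:385]=1
m&=(hsv[...,0]>=3)&(hsv[...,0]<=18)&(hsv[...,1]>170)&(hsv[...,2]>110)
v,u=np.nonzero(m); print(m.sum(),u.min(),u.max(),v.min(),v.max(),(u.mean()-310)*5,(v.mean()-140)*5)
c=proj(S,H(.5145,-.2020,np.radians(-21),[[-.0215,-.102,.187],[-.0215,-.102,.156]])); print(((c-[310,140]+.5)*5).round(1))
```

```text
[[317.7 156.2]
 [317.3 173.4]
 [314.1 305.8]
 [312.7 360.8]
 [295.4 301.9]
 [302.9 311.7]]
200 365 379 199 216 309.2750000000001 339.7750000000001
[[311.8 304.8]
 [310.3 367.8]]
```

Call:
play_rows(moves=[[[0,0.02,-0.001],[0,0,0]],[[0,0.045,-0.002],[0,0,0]],[[0,0.068,-0.002],[0,0,0]],[[0,0.082,-0.002],[0,0,0]],[[0,0.087,-0.002],[0,0,0]]])

```text
t: 10.95
ee_pos: [0.4566, -0.289, 0.1606]
eef_rot: [-1.378, -0.882, 0.886]
contact_force: [-1.1, 0.1, 0.7]
width: 0.0497
```

Call:
play_rows(moves=[[[0,0,0],[0,0,0]],[[0,0,0],[0,0,0]],[[0,0,0],[0,0,0]],[[0,0,0],[0,0,0]],[[0,0,0],[0,0,0]]], hand=0.0, grip_force=60)

```text
t: 11.37
ee_pos: [0.46, -0.2897, 0.1649]
eef_rot: [-1.384, -0.889, 0.886]
contact_force: [1.3, 1.7, 3.5]
width: 0.0127
```

Run:
```python
from h import *
s=stt()
f=grab_frame("scene"); save(f,"s9.png",(310,140,430,260),5)
```

```text
t 11.37 pos [ 0.46   -0.2897  0.1649] yaw 65.38 ydir [ 0.003 -0.001 -1.   ] F [1.3 1.7 3.5] M [ 0.46 -0.13  0.01] w 0.0127 j [ 0.94  0.31 -0.54  1.86  0.18  1.02  1.46]
```

View pics/s9.png

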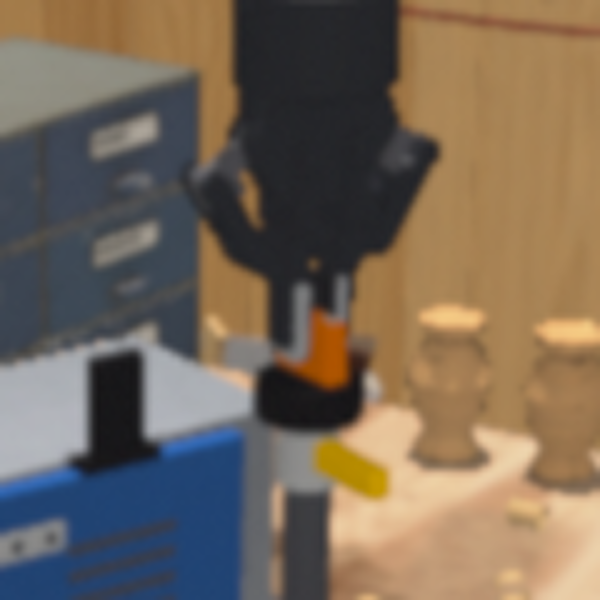

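Call:
play_rows(moves=[[[0,0,0],[0,0.05,0]],[[0,0,0],[0,0.12,0]],[[0,0,0],[0,0.2,0]],[[0,0,0],[0,0.28,0]],[[0,0,0],[0,0.36,0]]])

```text
t: 11.83
ee_pos: [0.4595, -0.2902, 0.1649]
eef_rot: [-1.486, -0.609, 0.607]
contact_force: [-0.5, 1.4, 5.4]
width: 0.0128
```

Run:
```python
from h import *
s=stt()
```

```text
t 11.83 pos [ 0.4595 -0.2902  0.1649] yaw 44.54 ydir [ 0.002 -0.001 -1.   ] F [-0.5  1.4  5.4] M [0.31 0.09 0.02] w 0.0128 j [ 0.89  0.3  -0.48  1.86  0.16  1.02  1.12]
```

Call:
play_rows(moves=[[[0,0,0],[0,0.1,0]],[[0,0,0],[0,0.2,0]],[[0,0,0],[0,0.3,0]],[[0,0,0],[0,0.4,0]],[[0,0,0],[0,0.5,0]]])

```text
t: 12.25
ee_pos: [0.4587, -0.2906, 0.1649]
eef_rot: [-1.562, -0.217, 0.217]
contact_force: [-1.5, 1.4, 6.5]
width: 0.0123
```

Call:
play_rows(moves=[[[0,0,0],[0,0.1,0]],[[0,0,0],[0,0.2,0]],[[0,0,0],[0,0.3,0]],[[0,0,0],[0,0.35,0]],[[0,0,0],[0,0.35,0]]])

```text
t: 12.67
ee_pos: [0.4581, -0.2906, 0.1649]
eef_rot: [-1.571, 0.057, -0.055]
contact_force: [-2.6, 1.1, 7.0]
width: 0.0125
```

Run:
```python
from h import *
s=stt()
f=grab_frame("scene"); save(f,"s10.png",(310,140,430,260),5)
```

```text
t 12.67 pos [ 0.4581 -0.2906  0.1649] yaw -4.08 ydir [-0.001 -0.001 -1.   ] F [-2.6  1.1  7. ] M [ 0.33  0.7  -0.04] w 0.0125 j [ 0.77  0.28 -0.34  1.86  0.11  1.01  0.31]
```

View pics/s10.png

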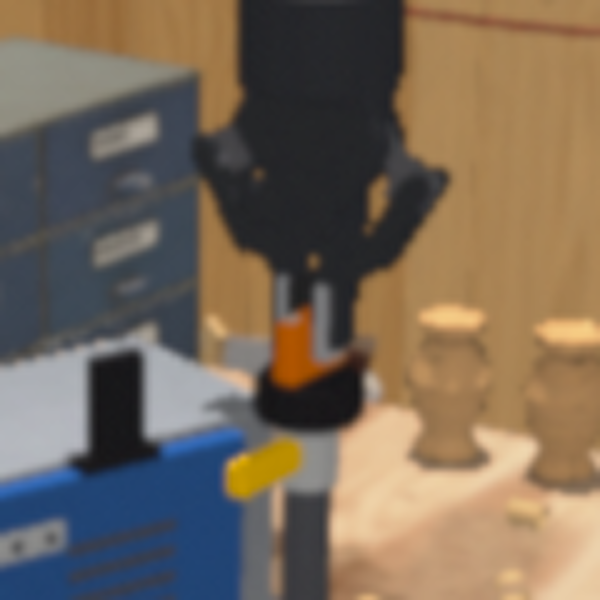

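Call:
play_rows(moves=[[[0,0,0],[0,0.08,0]],[[0,0,0],[0,0.16,0]],[[0,0,0],[0,0.23,0]],[[0,0,0],[0,0.3,0]],[[0,0,0],[0,0.3,0]]])

```text
t: 13.13
ee_pos: [0.4576, -0.2904, 0.1649]
eef_rot: [-1.552, 0.293, -0.29]
contact_force: [-2.8, 2.0, 7.6]
width: 0.0128
```

Run:
```python
from h import *
s=stt()
f=grab_frame("scene"); save(f,"s11.png",(310,140,430,260),5)
```

```text
t 13.13 pos [ 0.4576 -0.2904  0.1649] yaw -21.3 ydir [-0.002 -0.001 -1.   ] F [-2.8  2.   7.6] M [ 0.44  0.95 -0.01] w 0.0128 j [ 0.73  0.28 -0.29  1.87  0.1   1.01  0.03]
```

View pics/s11.png

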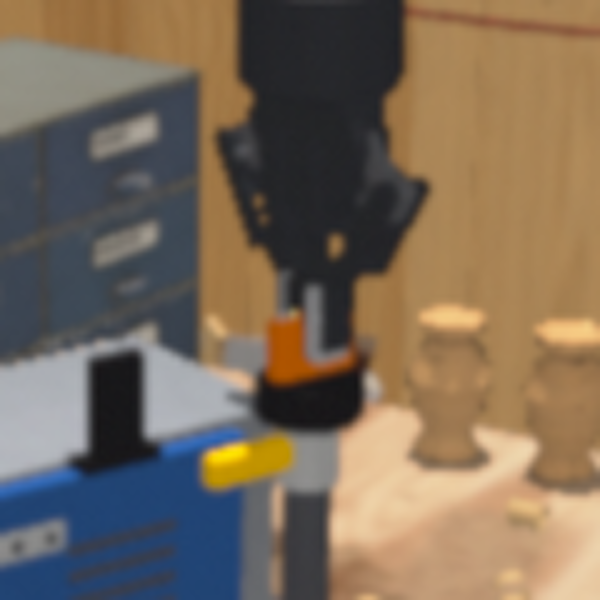

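Call:
play_rows(moves=[[[0,0,0],[0,0.08,0]],[[0,0,0],[0,0.16,0]],[[0,0,0],[0,0.24,0]],[[0,0,0],[0,0.32,0]],[[0,0,0],[0,0.4,0]]])

```text
t: 13.6
ee_pos: [0.4571, -0.29, 0.1648]
eef_rot: [-1.486, 0.607, -0.602]
contact_force: [-5.9, 2.8, 9.0]
width: 0.0129
```

Run:
```python
from h import *
s=stt()
f=grab_frame("scene"); save(f,"s12.png",(310,140,430,260),5)
```

```text
t 13.6 pos [ 0.4571 -0.29    0.1648] yaw -44.27 ydir [-0.003 -0.    -1.   ] F [-5.9  2.8  9. ] M [0.78 1.2  0.15] w 0.0129 j [ 0.68  0.28 -0.23  1.87  0.07  1.01 -0.35]
```

View pics/s12.png

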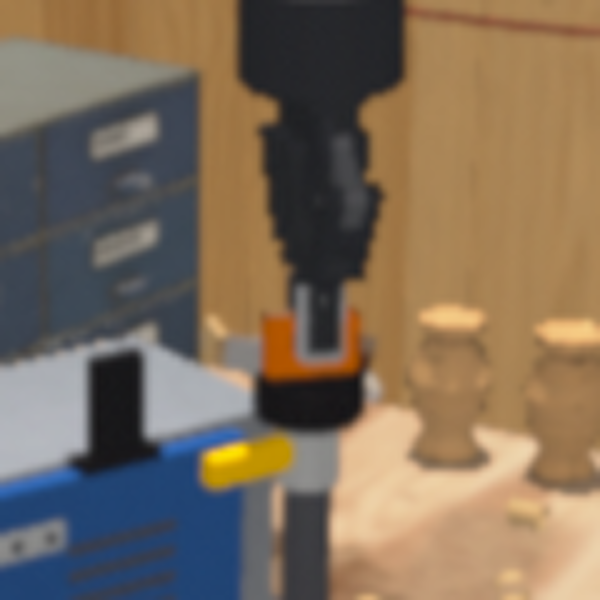

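Call:
play_rows(moves=[[[0,0,0],[0,0.08,0]],[[0,0,0],[0,0.16,0]],[[0,0,0],[0,0.24,0]],[[0,0,0],[0,0.32,0]],[[0,0,0],[0,0.4,0]]])

```text
t: 14.07
ee_pos: [0.4568, -0.2894, 0.1648]
eef_rot: [-1.373, 0.915, -0.908]
contact_force: [-6.1, 4.0, 10.8]
width: 0.0128
```

Run:
```python
from h import *
s=stt()
```

```text
t 14.07 pos [ 0.4568 -0.2894  0.1648] yaw -67.18 ydir [-0.004  0.001 -1.   ] F [-6.1  4.  10.8] M [1.13 1.41 0.17] w 0.0128 j [ 0.62  0.27 -0.16  1.87  0.05  1.01 -0.74]
```

Call:
play_rows(moves=[[[0,0,0],[0,0.08,0]],[[0,0,0],[0,0.16,0]],[[0,0,0],[0,0.24,0]],[[0,0,0],[0,0.27,0]],[[0,0,0],[0,0.27,0]]])

```text
t: 14.48
ee_pos: [0.4567, -0.2889, 0.1649]
eef_rot: [-1.27, 1.116, -1.109]
contact_force: [-7.0, 4.4, 12.0]
width: 0.0126
```

Run:
```python
from h import *
s=stt()
f=grab_frame("scene"); save(f,"s13.png",(270,140,430,280),5)
```

```text
t 14.48 pos [ 0.4567 -0.2889  0.1649] yaw -82.49 ydir [-0.004  0.002 -1.   ] F [-7.   4.4 12. ] M [1.18 1.43 0.05] w 0.0126 j [ 0.59  0.27 -0.12  1.87  0.04  1.01 -0.99]
```

View pics/s13.png

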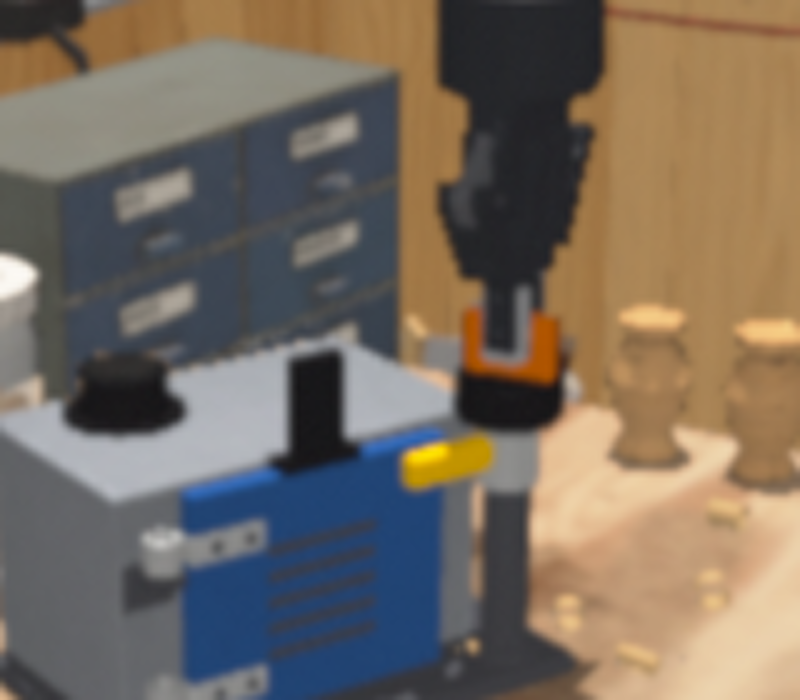

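Call:
play_rows(moves=[[[0,0,0],[0,0,0]],[[0,0,0],[0,0,0]],[[0,0,0],[0,0,0]],[[0,-0.02,0],[0,0,0]],[[0,-0.05,0],[0,0,0]]], hand=0.05)

```text
t: 14.95
ee_pos: [0.4564, -0.2892, 0.211]
eef_rot: [-1.27, 1.118, -1.106]
contact_force: [0.5, 0.0, -0.6]
width: 0.0499
```

Call:
play_rows(moves=[[[0,-0.03,0],[0,0,0]],[[0,-0.06,0],[0,0,0]],[[0,-0.1,0],[0,0,0]],[[0,-0.12,0.0],[0,0,0]],[[0,-0.12,0],[0,0,0]]])

```text
t: 15.37
ee_pos: [0.4611, -0.2917, 0.3394]
eef_rot: [-1.267, 1.102, -1.121]
contact_force: [0.9, -0.2, 0.7]
width: 0.05
```

Run:
```python
from h import *
import pickle
s=stt()
f=grab_frame("scene"); save(f,"s14.png",(265,180,405,310),5); pickle.dump(f,open("scene14.pkl","wb"))
f=grab_frame("top"); save(f,"t14.png"); pickle.dump(f,open("top14.pkl","wb"))
```

```text
t 15.37 pos [ 0.4611 -0.2917  0.3394] yaw -82.48 ydir [ 0.01  -0.006 -1.   ] F [ 0.9 -0.2  0.7] M [-0.02 -0.   -0.04] w 0.05 j [ 0.59  0.14 -0.12  1.63  0.02  1.36 -0.97]
```

View pics/s14.png

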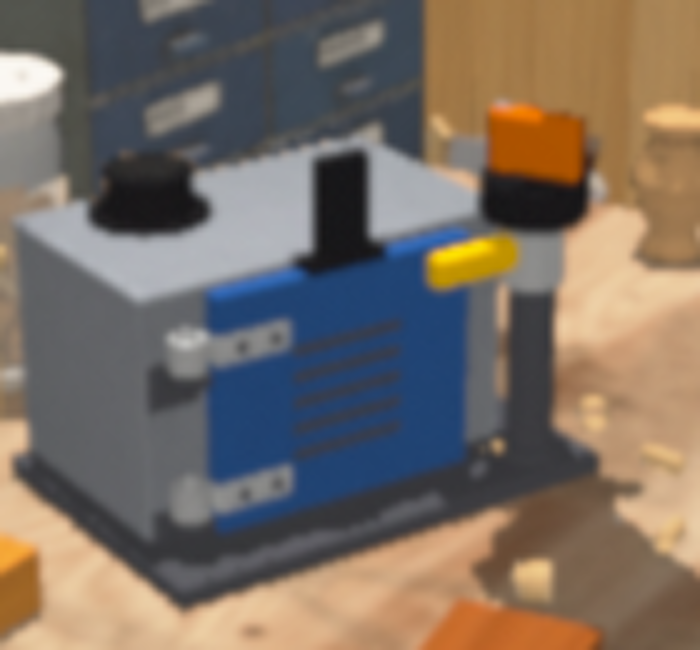

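View pics/t14.png

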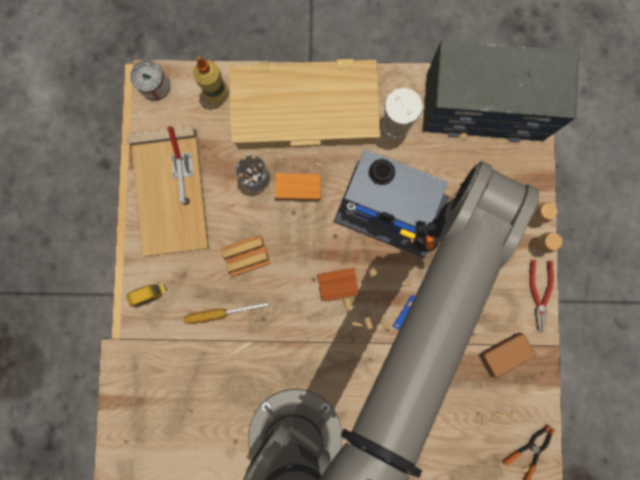

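Call:
play_rows(moves=[[[-0.04,0,-0.005],[0,0,0]],[[-0.08,0,-0.01],[0,0,0]],[[-0.12,0,-0.015],[0,0,0]],[[-0.16,0,-0.02],[0,0,0]],[[-0.2,0,-0.025],[0,0,0]]])

```text
t: 15.88
ee_pos: [0.4057, -0.0934, 0.3313]
eef_rot: [-1.27, 1.115, -1.11]
contact_force: [0.6, 0.2, 0.5]
width: 0.05
```

Call:
play_rows(moves=[[[-0.04,0,-0.01],[0,0,0]],[[-0.08,0,-0.03],[0,0,0]],[[-0.1,0,-0.04],[0,0,0]],[[-0.1,0,-0.04],[0,0,0]],[[-0.1,0,-0.04],[0,0,0]]])

```text
t: 16.3
ee_pos: [0.3536, -0.0008, 0.3322]
eef_rot: [-1.272, 1.111, -1.11]
contact_force: [0.8, -0.0, -0.7]
width: 0.0501
```

Run:
```python
from h import *
import pickle
s=stt()
T=grab_frame("top"); save(T,"t15.png",(325,140,465,280),5); pickle.dump(T,open("top15.pkl","wb"))
p=(.5158,-.2019,np.radians(-21))
def loc(W): c,s_=np.cos(p[2]),np.sin(p[2]); d=W[:,:2]-p[:2]; return np.c_[c*d[:,0]+s_*d[:,1],-s_*d[:,0]+c*d[:,1]]
hsv=cv2.cvtColor(T["frame"],cv2.COLOR_RGB2HSV)
roi=np.zeros((480,640),bool); roi[215:270,390:445]=1
for nm,lo,hi,z in (("yellow",22,35,.127),("orange",3,18,.187)):
    m=roi&(hsv[...,0]>=lo)&(hsv[...,0]<=hi)&(hsv[...,1]>150)&(hsv[...,2]>90)
    v,u=np.nonzero(m); L=loc(unproj(T,np.c_[u,v],z)); c=L.mean(0); d=np.linalg.svd(L-c)[2][0]; print(nm,m.sum(),c.round(4),"ext",np.ptp((L-c)@d).round(3),"axis ang",np.arctan2(-d[0],-d[1])%np.pi, "center ang",np.arctan2(-(c[0]+.0215),-(c[1]+.102)))
f=T; c=cloud(f); z=c[...,2]
m=(hsv[...,0]>100)&(hsv[...,0]<125)&(hsv[...,1]>150)&(np.abs(z-.132)<.006); m[:, :335]=0; m[:,460:]=0; m[265:]=0; m[:150]=0
v,u=np.nonzero(m); L=loc(unproj(T,np.c_[u,v],.132)); cc=L.mean(0); d=np.linalg.svd(L-cc)[2][0]; print("door",m.sum(),cc.round(4),d.round(3),np.degrees(np.arctan2(d[0],d[1])),L.min(0).round(4),L.max(0).round(4),np.median(z[m]))
```

```text
t 16.3 pos [ 0.3536 -0.0008  0.3322] yaw -82.32 ydir [-0.002 -0.001 -1.   ] F [ 0.8 -0.  -0.7] M [-0.02 -0.   -0.01] w 0.0501 j [ 0.35 -0.22 -0.38  1.99 -0.08  1.36 -1.44]
yellow 68 [-0.0217 -0.0603] ext 0.032 axis ang 3.117833690845879 center ang 3.136014356218241
orange 141 [-0.0254 -0.1031] ext 0.044 axis ang 1.0427561425407015 center ang 1.2865539518687519
door 181 [-0.0086  0.0021] [ 0.004 -1.   ] 179.77498278945734 [-0.0144 -0.0697] [-0.0033  0.0661] 0.13147346033697946
```

View pics/t15.png

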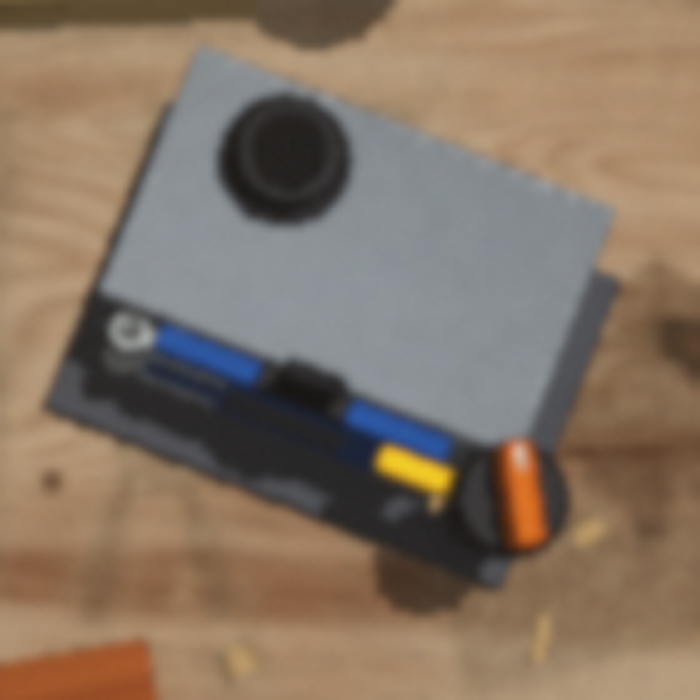

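Run:
```python
from h import *
print(manip.job_done())
```

```text
the job is handed in; nothing more can be done
None
```

The door is hung on both hinge pins, fully down and closed. I turned the cap clockwise until the yellow arm reached its stop, slipped it about two clicks and let go. The job was handed in at about 16 s.

**What I did:** I took the door in the wooden stand and left the smaller-looking blue one lying flat on the bench. I brought it in from the front about 30 mm above the pins. It pressed lightly (about 4 N) on the housing face, so I backed off about 3 mm and then lowered it until it seated, with about 10 N upward.

**Last checks (top camera, arm clear of the work):**

| Check | Measured | Expected |
|---|---|---|
| Door angle to the front | within about 0.3° | under 0.08 rad (4.6°) |
| Door x in the housing frame | −8.6 mm | −8 mm |
| Door top edge height | 131.5 mm | 132 mm |
| Latch arm angle | 3.12 to 3.14 rad | over 3.06 rad |
| Cap slip | 1.04 rad (two clicks) | 0.35 to 2.3 rad |

- **Robot:** it touched nothing at hand-in.
- **Bystanders:** the two offcuts and the can look unmoved in the last full top picture. I compared them by eye only and did not measure them.
- **Disagreements:** the scene camera read about 2 px (roughly 3 to 4 mm) lower in the picture than the top camera and the robot, so I relied on the top camera. The arm's reading when the door seated also put the housing about 2 mm nearer the robot than the camera estimate. No check failed.

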